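Fetch the bottle carrier from the latched stock cage

ROBOT

A 7-joint arm with a two-finger parallel gripper is mounted at the origin on the work surface. World frame = base frame: x ahead of the robot, y to its left, z up, the work surface at z = 0. Lengths are in m, angles in rad, forces in N, time in s.
With the tool pointing down it reaches from about 0.4 to 0.875 m from the base axis. Payload 4.4 kg.
Tool frame: the origin (TCP) lies midway between the tips of the shut fingers; the grasp point (between the pads) lies 19 mm behind it (r.grip_depth is the distance from the TCP to the grasp point, in m); z points along the fingers, y is the direction in which the jaws open and shut (so a half turn about z gives the same grasp; the last joint's range is limited). The gripper opens to 85 mm and grips with 20 to 120 N. Pads are 22 mm wide; open, the fingers measure 114 mm over their backs; the gripper's body (76 mm by 85 mm) begins 54 mm behind the grasp point. The pads swing forward as they close: fully open they stand 13 mm farther back than shut.
Start: joints at [1.119, 0.628, 0.038, 1.517, -0.027, 0.996, -0.02], TCP at [0.245, -0.602, 0.231] pointing down, gripper open.
Joint ranges: [-3.06, 3.06], [-0.37, 2.12], [-1.25, 1.32], [0.18, 2.47], [-1.1, 4.24], [0.23, 1.98], [-2.94, 2.94]. Speed limits (rad/s): [2.57, 2.57, 3.14, 3.14, 3.14, 3.14, 3.14].

INTERFACE

Orientations are given as a unit quaternion [w, x, y, z].
In Python, from bench import r gives the robot as it stands.
- The arm moves only by the tool send_rows, never from a script. Its arguments are lists of equal length, an entry for each row: "delta_pos": the shift along the world's x, y, z in cm, a list of three; "angular": the turn, a rotation vector about the world's x, y, z in rad, a list of three; "claw": the finger opening in cm, from 0 to 8.54. A call has 1 to 20 rows; each row shifts and turns the commanded pose from where the row before left it; what a row does not reach is not made up. A row lasts 1/10 s, in which the tool goes at most 50 mm and 8.59 degrees, less where a joint would pass 70% of its speed; a pose out of reach is approached as far as the arm can. A call with a gripper value outside its range is refused whole. The fingers move at their own pace and stop on an object; the grip force is fixed at half the most. Time passes only in rows, so rows that do not move let the fingers close. It gives the time, the measured TCP pose, the force and the opening at its end, in the units of the state.
- r.sense(): the state, without advancing time (a new reading comes with each control period).
- r.grab_frame(name): name is "scene" or "top" or "wrist"; returns a dict with "img" (420x560x3 uint8, blue, green, red), "fx", "fy", "cx", "cy" (pixels), "rvec" (rotation vector, rad) and "tvec" (3), from world to camera coordinates, as OpenCV has them. Camera axes: x right, y down, z forward; pixel columns grow to the right and rows downward; lengths in m; the calibration is good to about 2 mm. A picture is of the moment at which its call begins. There is no depth.
- r.close_job(): hands the job in, once; it reports no verdict.
Trained networks look in a picture, given as the dict that the camera call returned (one of the last four; its "shot" number tells which), for a name from the list of things; names that differ only in an ending like _2 or _b are one class to them, and where a whole thing is asked for, a point or a joint stands for the part that bears it (a point fixed in the world has none). Each returns a list of dicts, best first, with "score" (0 to 1); they miss things now and then, are a little off and sometimes report something else, mostly with a low value. They report only what shows in the picture. A call takes as long as a camera call. They do not tell look-alikes from the thing itself.
- r.look_for(target, picture): "rect" ([centre column, centre row, width, height] in pixels, round what is visible of it).
- r.mark_of(target, picture): "at" ([column, row] in pixels: a listed point, or the origin of a listed thing).
The state is a dict: "t": time; "joint_pos": joint angles; "qvel": joint speeds; "effort": joint torques, N m; "tcp_pos": TCP position; "tcp_rot": TCP orientation; "force": force on the tool from outside, world axes, zero at the start; "wrist_torque": the same for the moment, N m; "grip_width": finger opening in m.
Only numpy, scipy, OpenCV 4.12 (cv2) and the standard library are available. Lean on these libraries where they do the work, as an engineer would, in place of code of your own. Each camera call takes 0.05 s, during which the arm holds its last target.

TASK

Lift the latch bar out of its catch and swing the cage gate wide open; draw the bottle carrier out by its front pull until it stands on the worktop clear of the cage roof, and let go of it. Then take the carrier by its top handle and set it down flat inside the rimmed steel tray, keeping it upright all the way. Last, push the gate shut again so that the latch bar drops back into its catch, and leave the other things on the worktop where they stand.

Things in the scene. Friction and masses are not known exactly. Their poses are not given: they have to be found in the camera images.
- cage: Stainless wire cage 190 mm wide, 220 deep, 135 high, screwed to the worktop, which is its floor. Origin: middle of its front plane at worktop height; x points into the cage, y to the hinge side (left seen from the front), z up. The gate fills the front. The wire roof starts 60 mm behind the front plane, its top 135 mm up; no gap in the wire lets a finger through.
- gate (a joint): Gate hinge (rad): 0 shut, grows as the gate swings out to the front (clockwise seen from above), stop at 2.0. Stiff hinge (0.05 N m): it stays where it is left. The gate is a wire frame 168 mm wide from hinge to free edge, 8 mm thick, from 12 to 135 mm above the worktop.
- gate_hinge (a point): Point on the gate's upright hinge axis, at cage (0, 83, 70) mm. Its axes turn with the gate: y points from the free edge to the hinge, -x out of the gate's front face, z up; gate shut = the cage's axes.
- gate_push (a point): Point on the front face of the gate's top rail, 100 mm from the hinge axis, 127 mm up: push here with closed fingers to shut the gate. Keep the fingertips above 114 mm there: the latch bar (top at 105 mm) rises about 8 mm as it rides up the catch. Axes as gate_hinge.
- latch (a joint): Latch bar angle on the gate (rad): 0 down (lying level in the catch, or on its rest when the gate is open), grows as the free end is lifted, stop at 0.8; it falls back under its own weight (0.12 kg). The bar is a flat steel strip 173 x 20 x 6 mm on the front of the gate; its free end stands 43 mm past the gate's free edge.
- latch_pivot (a point): Pivot of the latch bar on the gate: 53 mm from the hinge axis, 12 mm before the gate's middle plane, 95 mm up. Axes turn with the bar; latch down = axes of gate_hinge.
- latch_knob (a point): Middle of the bar's thumb knob, a smooth steel pin 16 mm thick, 38 mm long, standing straight out of the gate's front (-x of this point). 90 mm from the pivot, 143 from the hinge axis, 36 before the gate's middle plane, 95 mm up with the bar down. Pinched from above it turns between the fingers as the bar lifts. The catch begins 30 mm to its right.
- carrier: Bottle carrier of grey plastic, 140 mm long (x) and 110 mm wide (y), 45 mm high walls, two end plates 126 mm high, six amber bottles standing fast in it (tops at 78 mm). 0.45 to 0.9 kg. Origin: centre of its underside. It stands in the cage with its -x end at the gate. Fully out of the roof when its origin is 10 mm or more in front of the cage's front plane.
- carrier_pull (a point): Grip point on the carrier's front pull, an upright round bar 10 mm in diameter, 94 mm before the carrier's origin and 24 mm before its end plate, from 72 to 113 mm up; this point is 100 mm up. Pinch it across (along the carrier's y).
- carrier_handle (a point): Middle of the carrier's top handle, a flat-sided bar 14 mm wide and 18 mm high that runs along the carrier's x between the end plates (128 mm free), 117 mm above its underside; a firm pinch across its flat sides (along the carrier's y) keeps the carrier upright.
- tray: Rimmed stainless tray, 240 mm (x) by 180 mm (y) outside, 228 x 168 mm inside, rim 16 mm high, floor 3 mm above the worktop; it is fixed. Origin: centre of its underside.
- flask: Bystander: clear plastic bottle, 68 mm in diameter, 155 mm high. Origin: centre of its underside. Leave alone.
- carton: Bystander: white carton, 55 x 85 x 115 mm, standing. Origin: centre of its underside. Leave alone.
- dish: Bystander: steel bowl, 100 mm in diameter, 50 mm high. Origin: centre of its underside. Leave alone.
- catch (a point): Top of the lip of the catch on the cage's right front post, 103 mm up: 18 mm above the bar's lower edge and in front of it; lift the bar over 0.15 rad to pass it (knob 14 mm up). A ramp rises to the lip from the front, so a gate pushed shut lifts the bar by itself and, fully home, lets it drop behind the lip. The catch juts out to 66 mm before the front plane. Axes of the cage.
Things that resemble listed ones, but are neither listed nor needed, are in the scene too. What is shaped like the carrier but yellow is not meant.

How it is judged:
On the way, in this order (a step that is already met when the one before it is completed fails the run):
1. the latch bar is lifted clear of its catch while the gate is still shut (value of joint latch above 0.14 rad and value of joint gate below 0.06 rad).
2. the gate is swung wide open (past 1.1 rad) (value of joint gate above 1.1 rad), for 0.1 s.
3. the carrier stands on the worktop clear of the cage roof, let go of (x of carrier in the frame of cage below -0.005 m and height (world z) of carrier below 0.003 m and angle between carrier's own z axis and vertical below 0.05 rad and contact force between carrier and the fingers below 0.1 N and linear speed of carrier below 0.02 m/s), for 0.1 s.
4. the carrier stands flat inside the rimmed tray (horizontal distance between carrier and tray below 0.06 m and height (world z) of carrier below 0.006 m and angle between carrier's own z axis and vertical below 0.04 rad and contact force between carrier and the fingers below 0.1 N), for 0.1 s.
At the end, for the whole second after the job is handed in: The carrier stands still and flat on the tray's floor (origin within 60 mm of the tray's centre, tilt under 0.04 rad), the gate is shut (under 0.05 rad) and the latch bar lies down in its catch (under 0.05 rad) (horizontal distance between carrier and tray below 0.06 m and height (world z) of carrier between 0.001 and 0.006 m and angle between carrier's own z axis and vertical below 0.04 rad and linear speed of carrier below 0.02 m/s and value of joint each of gate, latch below 0.05 rad); the robot touches nothing.
It fails at once if the carrier tipped by more than 0.35 rad (angle between carrier's own z axis and vertical above 0.35 rad).
It fails at once if a bystander moved by more than 30 mm (distance of any of flask, carton, dish from where it was at the start of the episode above 0.03 m).
It also fails if it takes over 72 s, if anything falls off the work surface, if the arm or the gripper's body presses on something with over 40 N, if the wrist force passes 120 N, or if a joint passes its speed limit or range.

## Working session

There is one attempt and no reset: what is moved stays moved. The work goes in short steps, Python scripts to look and compute and a tool call to move; the robot and the scene stay as the last step left them, time stands still between calls to the robot, and variables do not carry over. Pictures are saved under pics/ and viewed, and the job is handed in when it is done.

Besides the shell and the picture viewer there is one more tool, called after "Request:" as a command line: name --argument value ..., lists and objects as JSON in quotes. send_rows: Moves the arm, as the interface text tells. Its arguments: {"type":"object","properties":{"delta_pos":{"type":"array"},"angular":{"type":"array"},"claw":{"type":"array"}},"required":["delta_pos","angular","claw"]}

```bash
ls; mkdir -p pics; cat > h.py <<'E'
import numpy as np, cv2
from bench import r
def grab(n,save=None):
    p=r.grab_frame(n)
    if save: cv2.imwrite('pics/'+save+'.png',p['img'])
    return p
def ray(p,uv):
    R,_=cv2.Rodrigues(np.array(p['rvec'],float)); t=np.array(p['tvec'],float).ravel()
    d=R.T@np.array([(uv[0]-p['cx'])/p['fx'],(uv[1]-p['cy'])/p['fy'],1.]); return -R.T@t,d
def atz(p,uv,z):
    c,d=ray(p,uv); return c+d*(z-c[2])/d[2]
def proj(p,X):
    K=np.array([[p['fx'],0,p['cx']],[0,p['fy'],p['cy']],[0,0,1.]])
    return cv2.projectPoints(np.array(X,float).reshape(-1,3),np.array(p['rvec'],float),np.array(p['tvec'],float),K,None)[0].reshape(-1,2)
def tri(pus):
    A=np.zeros((3,3));b=np.zeros(3)
    for p,u in pus:
        c,d=ray(p,u); d/=np.linalg.norm(d); M=np.eye(3)-np.outer(d,d); A+=M;b+=M@c
    return np.linalg.solve(A,b)
E
python3 - <<'E'
from h import *
np.set_printoptions(precision=3,suppress=True)
s=r.sense(); print(s)
for n in ('scene','top'):
    p=grab(n,n+'0'); print(n,ray(p,(280,210)))
    for t in ('cage','gate_hinge','gate_push','latch_pivot','latch_knob','carrier','carrier_pull','carrier_handle','tray','flask','carton','dish','catch'):
        print(t,[(np.round(d['at'],1).tolist(),round(d['score'],2)) for d in r.mark_of(t,p)][:4])
E
```

```text
pics
{'t': 0.0, 'joint_pos': array([ 1.119,  0.629,  0.038,  1.518, -0.027,  0.996, -0.02 ]), 'qvel': array([ 0.001,  0.001,  0.001,  0.002,  0.   , -0.001, -0.   ]), 'effort': array([  0.001, -56.341,   1.226, -19.345,   0.011,   0.011,   0.   ]), 'tcp_pos': array([ 0.244, -0.602,  0.23 ]), 'tcp_rot': array([-0.001,  0.981,  0.192, -0.   ]), 'force': array([-0.085, -0.341,  0.375]), 'wrist_torque': array([ 0.027,  0.017, -0.008]), 'grip_width': 0.0852487386463511}
scene (array([1.23 , 0.25 , 1.004]), array([-0.566, -0.215, -0.796]))
cage [([286.3, 244.6], 0.66)]
gate_hinge [([317.9, 239.1], 0.91), ([245.2, 209.0], 0.41)]
gate_push [([279.2, 217.9], 0.9)]
latch_pivot [([299.0, 226.4], 0.73), ([279.1, 216.8], 0.63)]
latch_knob [([270.4, 212.7], 0.5)]
carrier [([273.5, 289.5], 0.65), ([111.7, 227.4], 0.6)]
carrier_pull [([138.7, 211.2], 0.82), ([283.2, 236.2], 0.61)]
carrier_handle [([273.4, 266.2], 0.78), ([99.5, 202.9], 0.78), ([202.4, 171.0], 0.58)]
tray [([201.4, 169.3], 0.79)]
flask [([387.2, 305.4], 0.79)]
carton [([428.7, 257.7], 0.86)]
dish [([178.1, 255.8], 0.84)]
catch [([246.9, 207.6], 0.6)]
top (array([ 0.447, -0.009,  1.347]), array([ 0.12 ,  0.029, -0.993]))
cage [([278.0, 203.5], 0.86)]
gate_hinge [([254.4, 204.6], 0.89), ([315.0, 201.0], 0.75)]
gate_push [([282.7, 197.2], 0.72)]
latch_pivot [([268.1, 206.2], 0.79)]
latch_knob [([298.8, 206.9], 0.62)]
carrier [([273.0, 164.9], 0.94), ([432.3, 169.7], 0.56), ([279.1, 204.4], 0.3)]
carrier_pull [([407.1, 167.7], 0.78), ([277.9, 186.8], 0.6)]
carrier_handle [([274.3, 154.9], 0.61), ([446.5, 158.8], 0.55)]
tray [([284.2, 200.3], 0.75), ([276.4, 187.0], 0.58)]
flask [([184.0, 180.9], 0.61)]
carton [([156.9, 233.6], 0.68), ([267.2, 204.2], 0.41)]
dish [([363.8, 165.4], 0.68)]
catch [([312.9, 204.7], 0.79)]
```

```bash
python3 - <<'E'
import cv2
for n in('scene0','top0'):
    i=cv2.imread(f'pics/{n}.png'); cv2.imwrite(f'pics/{n}b.png',cv2.resize(i,(800,600),interpolation=cv2.INTER_CUBIC))
E
```

```text
(no output)
```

View pics/scene0b.png

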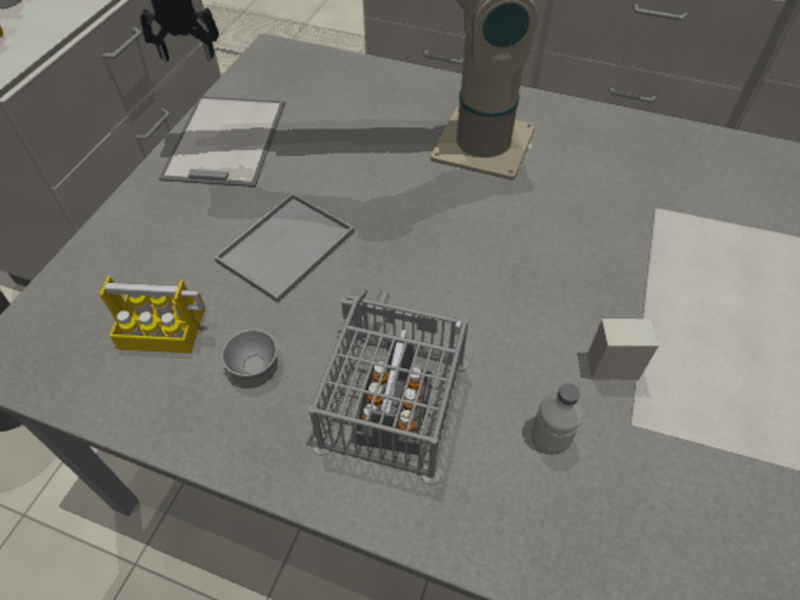

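View pics/top0b.png

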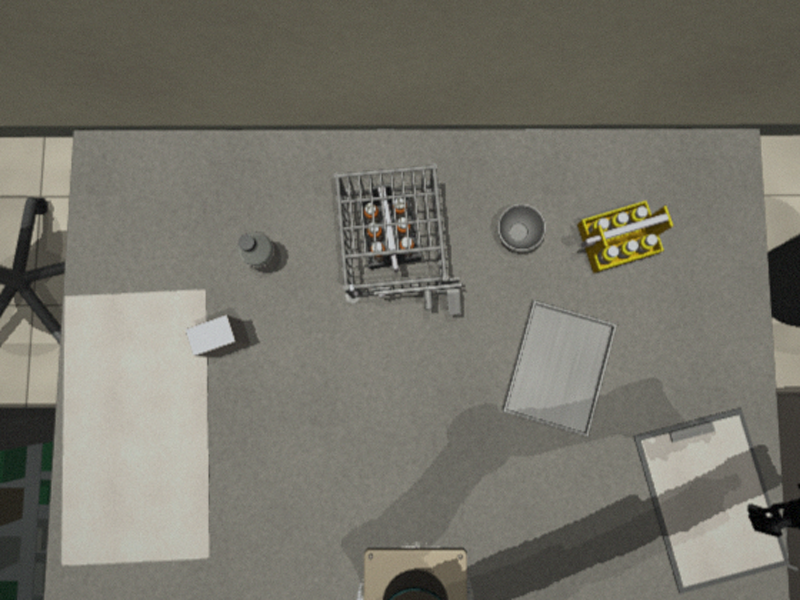

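```bash
python3 - <<'E'
import cv2
i=cv2.imread('pics/top0.png')
cv2.imwrite('pics/c1.png',cv2.resize(i[105:230,220:340],None,fx=5,fy=4.8,interpolation=cv2.INTER_CUBIC))
i=cv2.imread('pics/scene0.png')
cv2.imwrite('pics/c2.png',cv2.resize(i[195:345,205:345],None,fx=4,fy=4,interpolation=cv2.INTER_CUBIC))
E
```

```text
(no output)
```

View pics/c1.png

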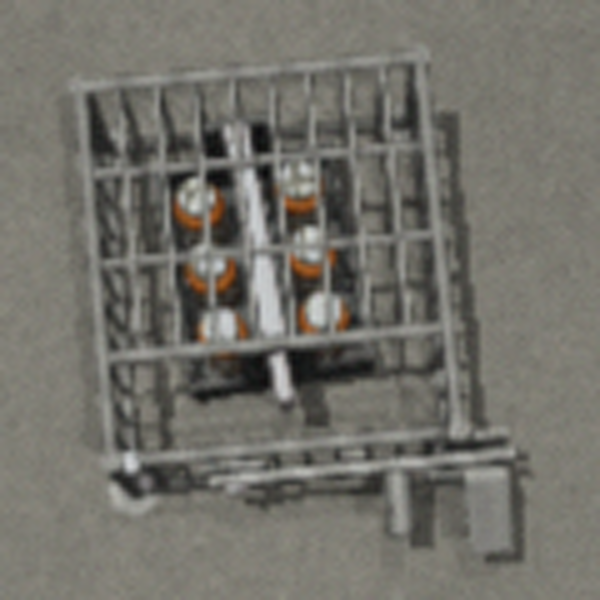

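View pics/c2.png

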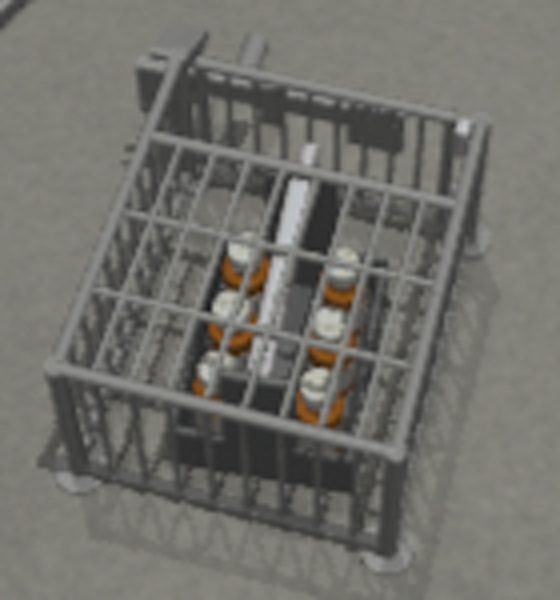

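```bash
cat > fit0.py <<'E'
from h import *
from scipy.optimize import least_squares
np.set_printoptions(precision=4,suppress=True)
pt=grab('top'); ps=grab('scene')
T=lambda c:(220+c[0]/5-0.5+.1,105+c[1]/4.8-.4)
S=lambda c:(205+c[0]/4-.4,195+c[1]/4-.4)
# cage-frame points
obs=[(pt,T((78,85)),(.217,.092,.132)),(pt,T((422,52)),(.217,-.092,.132)),
(pt,T((112,358)),(.063,.092,.132)),(pt,T((448,328)),(.063,-.092,.132)),
(ps,S((55,370)),(.217,-.092,.132)),(ps,S((400,450)),(.217,.092,.132)),(ps,S((152,137)),(.063,-.092,.132)),(ps,S((450,203)),(.063,.092,.132))]
def f(q):
    c,s=np.cos(q[2]),np.sin(q[2]); R=np.array([[c,-s,0],[s,c,0],[0,0,1]])
    return np.concatenate([proj(p,R@np.array(X)+[q[0],q[1],0])[0]-u for p,u,X in obs])
o=least_squares(f,[.6,0,.1]); print(o.x,o.fun.reshape(-1,2))
# single view
for k in (slice(0,4),slice(4,8)):
    a=obs[k]; g=lambda q:f(q).reshape(-1,2)[k].ravel(); print(least_squares(g,[.6,0,.1]).x)
print('knob tri',tri([(pt,T((398,500))),(ps,S((254,48)))]))
E
python3 fit0.py
```

```text
[0.6274 0.0348 0.1041] [[ 1.1919  2.317 ]
 [-1.9437  2.3992]
 [-0.5585 -0.436 ]
 [-1.1508 -1.1211]
 [ 1.3517 -0.237 ]
 [-2.3687 -0.5086]
 [-1.5899  1.5897]
 [-0.0909  1.4133]]
[0.6295 0.0335 0.1009]
[0.6259 0.0355 0.106 ]
knob tri [ 0.5986 -0.0236  0.1143]
```

Request:
send_rows --delta_pos '[[1.5,2.9,0.3],[1.5,2.9,0.3],[1.5,2.9,0.3],[1.5,2.9,0.3],[1.5,2.9,0.3],[1.5,2.9,0.3],[1.5,2.9,0.3],[1.5,2.9,0.3],[1.5,2.9,0.3],[1.5,2.9,0.3]]' --angular '[[0,0,0.143],[0,0,0.143],[0,0,0.143],[0,0,0.143],[0,0,0.143],[0,0,0.143],[0,0,0.143],[0,0,0.143],[0,0,0.143],[0,0,0.143]]' --claw '[8.5,8.5,8.5,8.5,8.5,8.5,8.5,8.5,8.5,8.5]'

```text
t: 2.5
tcp_pos: [0.3951, -0.3112, 0.2617]
tcp_rot: [0.0, 0.613, 0.79, -0.0]
force: [0.0, 0.0, -0.0]
grip_width: 0.085
```

```bash
python3 - <<'E'
from h import *
np.set_printoptions(precision=3,suppress=True)
s=r.sense(); print(s['joint_pos'],s['tcp_pos'],s['tcp_rot'])
p=grab('wrist','w0'); print(ray(p,(280,210)))
E
```

```text
[ 0.891  0.401 -0.389  1.874  0.19   0.902  0.661] [ 0.395 -0.311  0.262] [ 0.     0.613  0.79  -0.   ]
(array([ 0.378, -0.245,  0.404]), array([ 0.077, -0.272, -0.959]))
```

View pics/w0.png

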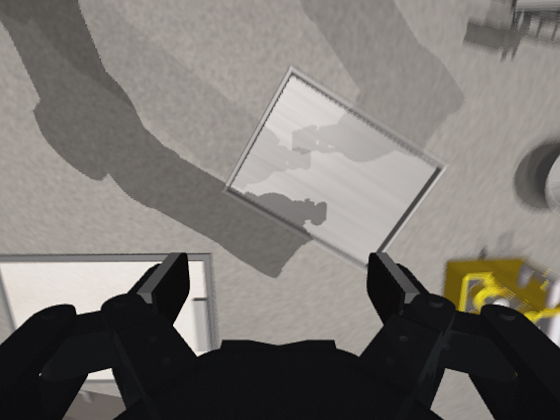

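Request:
send_rows --delta_pos '[[1.5,2.9,0],[1.5,2.9,0],[1.5,2.9,0],[1.5,2.9,0],[1.5,2.9,0],[1.5,2.9,0],[1.5,2.9,0],[1.5,2.9,0],[1.5,2.9,0],[1.5,2.9,0],[0,0,0]]' --angular '[[0,0,0.143],[0,0,0.143],[0,0,0.143],[0,0,0.143],[0,0,0.143],[0,0,0.143],[0,0,0.143],[0,0,0.143],[0,0,0.143],[0,0,0.143],[0,0,0]]' --claw '[2.6,2.6,2.6,2.6,2.6,2.6,2.6,2.6,2.6,2.6,2.6]'

```text
t: 3.65
tcp_pos: [0.5464, -0.017, 0.2618]
tcp_rot: [0.001, -0.056, 0.998, 0.002]
force: [0.3, -0.5, -0.8]
grip_width: 0.0259
```

```bash
python3 - <<'E'
from h import *
np.set_printoptions(precision=3,suppress=True)
s=r.sense(); print(s['joint_pos'],s['tcp_pos'],s['tcp_rot'],s['grip_width'])
p=grab('wrist','w1'); print(ray(p,(280,210)))
import pickle; pickle.dump(p,open('w1.pkl','wb'))
for t in ('cage','gate_hinge','gate_push','latch_pivot','latch_knob','carrier','carrier_pull','carrier_handle','catch'):
    print(t,[(np.round(d['at'],1).tolist(),round(d['score'],2)) for d in r.mark_of(t,p)][:4])
E
```

```text
[ 0.493  0.541 -0.784  1.758  0.436  1.022  1.232] [ 0.546 -0.017  0.262] [ 0.001 -0.056  0.998  0.002] 0.025920516930089618
(array([ 0.478, -0.025,  0.404]), array([ 0.281,  0.042, -0.959]))
cage [([308.5, 233.3], 0.85)]
gate_hinge [([384.3, 250.2], 0.98)]
gate_push [([303.9, 272.3], 0.82)]
latch_pivot [([343.7, 258.6], 0.97)]
latch_knob [([263.9, 233.2], 0.59)]
carrier [([305.1, 309.8], 0.92)]
carrier_pull [([316.2, 290.6], 0.81)]
carrier_handle []
catch [([215.9, 244.4], 0.78)]
```

View pics/w1.png

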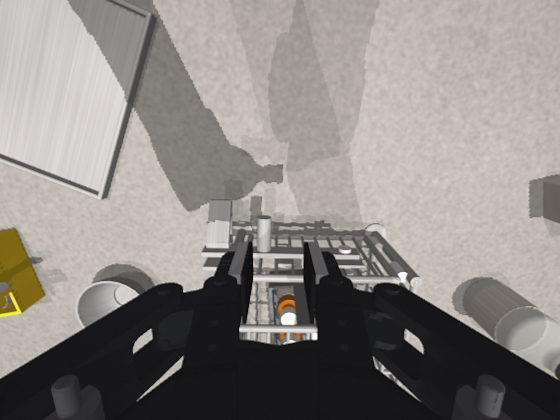

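```bash
python3 - <<'E'
from h import *
import pickle
np.set_printoptions(precision=4,suppress=True)
p=pickle.load(open('w1.pkl','rb'))
img=p['img']; cv2.imwrite('pics/w1c.png',cv2.resize(img[185:295,185:425],(800,367),interpolation=cv2.INTER_CUBIC))
for n,u,z in (('knob',(264,233),.097),('knobnear',(264,217),.10),('pivot',(343.7,258.6),.095),('hinge',(384.3,250.2),.07),('catch',(215.9,244.4),.103),('push',(303.9,272.3),.127),('cage',(308.5,233.3),0),('pull',(316,290.6),.1),('carrier',(305,309.8),0)):
    print(n,atz(p,u,z))
q=[.6274,.0348,.104]
c,s=np.cos(q[2]),np.sin(q[2]); R=np.array([[c,-s,0],[s,c,0],[0,0,1]])
for n,X in dict(knob=(-.036,-.06,.095),pivot=(-.012,.03,.095),hinge=(0,.083,.07),push=(-.004,-.017,.127)).items(): print(n,R@X+[q[0],q[1],0],proj(p,R@X+[q[0],q[1],0]))
E
```

```text
knob [ 0.5963 -0.0257  0.097 ]
knobnear [ 0.5771 -0.0275  0.1   ]
pivot [0.6177 0.0665 0.095 ]
hinge [0.6126 0.1207 0.07  ]
catch [ 0.6128 -0.0761  0.103 ]
push [0.6229 0.0192 0.127 ]
cage [0.6269 0.0375 0.    ]
pull [0.6584 0.0403 0.1   ]
carrier [0.7527 0.0497 0.    ]
knob [ 0.5978 -0.0286  0.095 ] [[261.3412 233.3642]]
pivot [0.6124 0.0634 0.095 ] [[341.8005 253.9873]]
hinge [0.6188 0.1174 0.07  ] [[380.5121 254.6009]]
push [0.6252 0.0175 0.127 ] [[301.9667 274.1468]]
```

View pics/w1c.png

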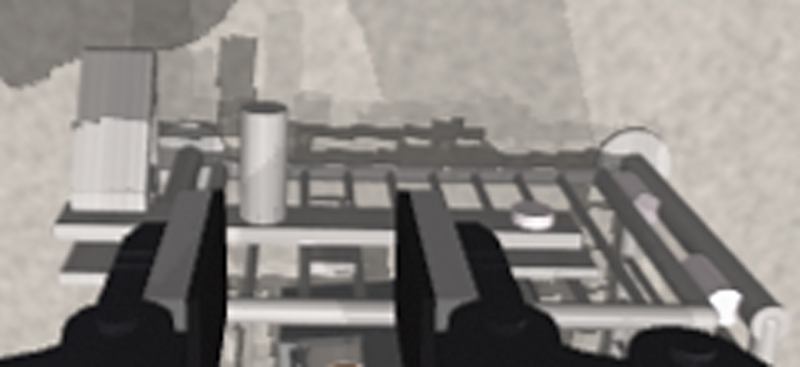

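Request:
send_rows --delta_pos '[[2.5,-0.4,0],[2.5,-0.4,0],[0,0,0],[0,0,-3],[0,0,-3],[0,0,-3],[0,0,-2],[0,0,-1],[0,0,0],[0,0,0]]' --angular '[[0,0,0],[0,0,0],[0,0,0],[0,0,0],[0,0,0],[0,0,0],[0,0,0],[0,0,0],[0,0,0],[0,0,0]]' --claw '[2.6,2.6,2.6,2.6,2.6,2.6,2.6,2.6,2.6,2.6]'

```text
t: 5.15
tcp_pos: [0.5951, -0.03, 0.1422]
tcp_rot: [0.001, -0.052, 0.999, 0.0]
force: [-0.3, -0.3, -0.3]
grip_width: 0.0263
```

```bash
python3 - <<'E'
from h import *
np.set_printoptions(precision=4,suppress=True)
s=r.sense(); print(s['joint_pos'],s['tcp_pos'],s['tcp_rot'],s['grip_width'],s['force'])
p=grab('wrist','w2')
print(proj(p,s['tcp_pos']))
print([(np.round(d['at'],1).tolist(),round(d['score'],2),atz(p,d['at'],.097)) for d in r.mark_of('latch_knob',p)][:4])
E
```

```text
[ 0.4094  0.7428 -0.6697  1.748   0.5873  0.8596  1.1471] [ 0.5951 -0.03    0.1422] [ 0.0006 -0.0521  0.9986  0.0001] 0.02631452763343907 [-0.3361 -0.2619 -0.3493]
[[277.3513 258.7184]]
[([284.1, 226.8], 0.92, array([ 0.5932, -0.0258,  0.097 ])), ([351.8, 298.6], 0.73, array([0.6419, 0.0279, 0.097 ]))]
```

View pics/w2.png

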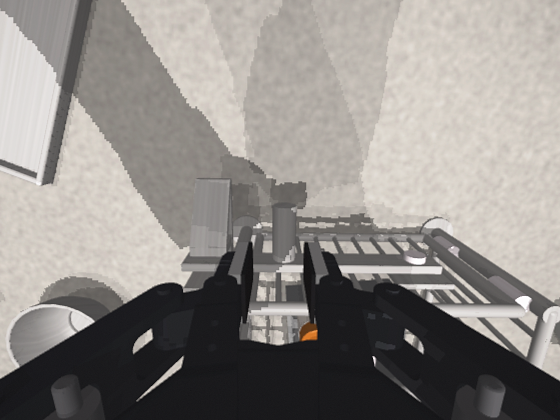

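Request:
send_rows --delta_pos '[[0.2,0.5,0],[0,0,-1],[0,0,-1],[0,0,0],[0,0,0]]' --angular '[[0,0,0],[0,0,0],[0,0,0],[0,0,0],[0,0,0]]' --claw '[2.6,2.6,2.6,2.6,2.6]'

```text
t: 5.75
tcp_pos: [0.5962, -0.0253, 0.1206]
tcp_rot: [-0.001, -0.052, 0.999, 0.0]
force: [0.4, 0.4, -0.3]
grip_width: 0.0262
```

```bash
python3 - <<'E'
from h import *
np.set_printoptions(precision=4,suppress=True)
s=r.sense(); print(s['joint_pos'],s['tcp_pos'],s['tcp_rot'],s['grip_width'],s['force'])
p=grab('wrist','w3')
print(proj(p,s['tcp_pos']))
print([(np.round(d['at'],1).tolist(),round(d['score'],2),atz(p,d['at'],.097)) for d in r.mark_of('latch_knob',p)][:4])
E
```

```text
[ 0.3879  0.7716 -0.6489  1.7583  0.6107  0.825   1.1209] [ 0.5962 -0.0253  0.1206] [-0.0007 -0.0521  0.9986  0.    ] 0.026151983608701322 [ 0.4022  0.3584 -0.2509]
[[277.3451 258.701 ]]
[([275.6, 239.5], 0.88, array([ 0.5951, -0.0265,  0.097 ]))]
```

View pics/w3.png

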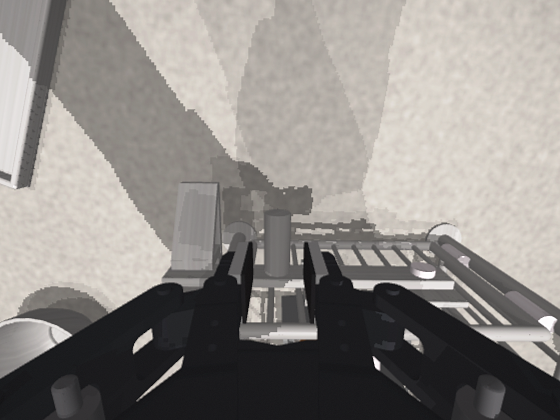

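Request:
send_rows --delta_pos '[[0,0,-1],[0,0,-1],[0,0,-1],[0,0,-1],[0,0,0],[0,0,0]]' --angular '[[0,0,0],[0,0,0],[0,0,0],[0,0,0],[0,0,0],[0,0,0]]' --claw '[2.6,2.6,2.6,2.6,2.6,2.6]'

```text
t: 6.45
tcp_pos: [0.5965, -0.0251, 0.0809]
tcp_rot: [-0.0, -0.052, 0.999, 0.0]
force: [-0.2, -0.6, 0.7]
grip_width: 0.0262
```

Request:
send_rows --delta_pos '[[0,0,0],[0,0,0],[0,0,0],[0,0,0]]' --angular '[[0,0,0],[0,0,0],[0,0,0],[0,0,0]]' --claw '[1.0,1.0,1.0,1.0]'

```text
t: 6.85
tcp_pos: [0.5969, -0.0257, 0.0817]
tcp_rot: [0.0, -0.052, 0.999, -0.0]
force: [0.9, -2.0, 1.4]
grip_width: 0.0137
```

```bash
python3 - <<'E'
from h import *
np.set_printoptions(precision=4,suppress=True)
s=r.sense(); print(s['joint_pos'],s['tcp_pos'],s['tcp_rot'],s['grip_width'],s['force'])
p=grab('wrist','w4')
E
```

```text
[ 0.364   0.8214 -0.6083  1.7803  0.6592  0.7532  1.0813] [ 0.5969 -0.0257  0.0817] [ 0.0003 -0.0517  0.9987 -0.0003] 0.013709460897733193 [ 0.9056 -1.9754  1.368 ]
```

View pics/w4.png

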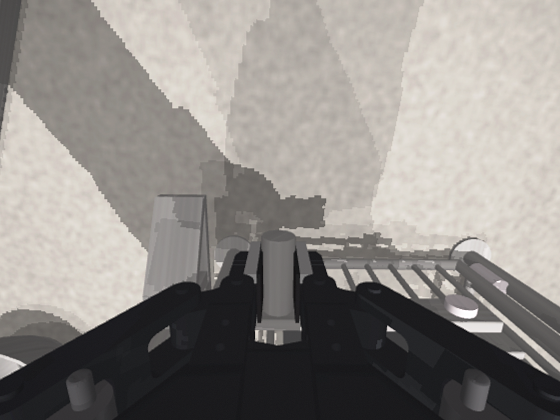

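Request:
send_rows --delta_pos '[[0,0,0.6],[0,0.05,0.6],[0,0.1,0.6],[0,0.1,0.4],[0,0,0],[0,0,0]]' --angular '[[0,0,0],[0,0,0],[0,0,0],[0,0,0],[0,0,0],[0,0,0]]' --claw '[1.0,1.0,1.0,1.0,1.0,1.0]'

```text
t: 7.5
tcp_pos: [0.5967, -0.0234, 0.1038]
tcp_rot: [0.0, -0.052, 0.999, -0.0]
force: [-0.5, -4.0, 1.2]
grip_width: 0.0137
```

```bash
python3 - <<'E'
from h import *
np.set_printoptions(precision=4,suppress=True)
s=r.sense(); print(s['joint_pos'],s['tcp_pos'],s['tcp_rot'],s['grip_width'],s['force'])
p=grab('wrist','w5')
p=grab('scene'); cv2.imwrite('pics/s5.png',cv2.resize(p['img'][150:345,185:375],None,fx=3,fy=3,interpolation=2))
E
```

```text
[ 0.3735  0.7923 -0.6311  1.7692  0.6323  0.7928  1.0991] [ 0.5967 -0.0234  0.1038] [ 0.0002 -0.0518  0.9987 -0.0005] 0.013651597078374158 [-0.5182 -3.9548  1.1734]
```

View pics/w5.png

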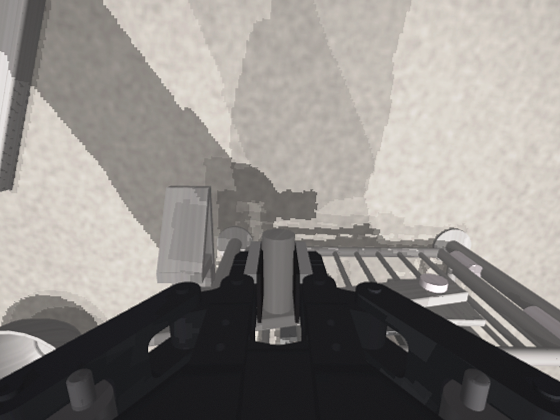

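View pics/s5.png

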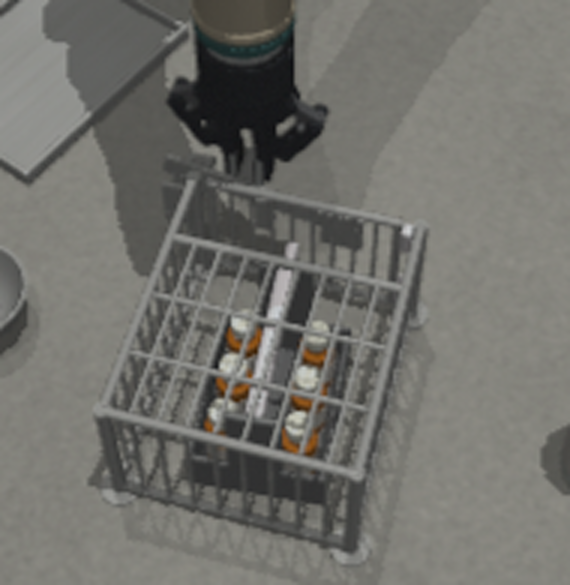

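```bash
python3 - <<'E'
from h import *
R=lambda a:np.array([[np.cos(a),-np.sin(a)],[np.sin(a),np.cos(a)]])
v=R(.104)@[-.036,-.1403]
pr=v
o=[]
for k in range(1,18):
    q=R(-.1*k)@v; o.append(np.round((q-pr)*100,2).tolist()+[0]); pr=q
print(o, np.array([.5967,-.0234])+pr-v)
p=grab('scene'); 
for t,z in (('carton',0),('flask',0),('dish',0),('tray',0)):
    print(t,[(np.round(d['at'],1).tolist(),round(d['score'],2),atz(p,d['at'],z)) for d in r.mark_of(t,p)][:2])
E
```

```text
[[-1.42, 0.28, 0], [-1.38, 0.42, 0], [-1.34, 0.56, 0], [-1.27, 0.69, 0], [-1.2, 0.81, 0], [-1.11, 0.93, 0], [-1.01, 1.04, 0], [-0.9, 1.13, 0], [-0.79, 1.22, 0], [-0.66, 1.29, 0], [-0.53, 1.35, 0], [-0.39, 1.39, 0], [-0.25, 1.43, 0], [-0.11, 1.44, 0], [0.04, 1.45, 0], [0.18, 1.44, 0], [0.32, 1.41, 0]] [0.47859237 0.15940346]
carton [([427.1, 256.6], 0.68, array([0.52626829, 0.39264712, 0.        ]))]
flask [([387.1, 304.7], 0.62, array([0.69665315, 0.32449512, 0.        ]))]
dish [([177.4, 253.4], 0.85, array([ 0.74556882, -0.22421618,  0.        ]))]
tray [([201.9, 170.6], 0.94, array([ 0.45765638, -0.29570825,  0.        ])), ([299.3, 223.8], 0.22, array([0.54269008, 0.04653719, 0.        ]))]
```

Request:
send_rows --delta_pos '[[-1.42,0.28,0],[-1.38,0.42,0],[-1.34,0.56,0],[-1.27,0.69,0],[-1.2,0.81,0],[-1.11,0.93,0],[0,0,0]]' --angular '[[0,0,-0.1],[0,0,-0.1],[0,0,-0.1],[0,0,-0.1],[0,0,-0.1],[0,0,-0.1],[0,0,0]]' --claw '[1.0,1.0,1.0,1.0,1.0,1.0,1.0]'

```text
t: 8.55
tcp_pos: [0.5179, 0.0156, 0.1035]
tcp_rot: [-0.001, 0.245, 0.97, -0.0]
force: [0.2, -5.2, 2.1]
grip_width: 0.0135
```

```bash
python3 - <<'E'
from h import *
np.set_printoptions(precision=4,suppress=True)
s=r.sense(); print(s['joint_pos'],s['tcp_pos'],s['tcp_rot'],s['grip_width'],s['force'],s['wrist_torque'])
p=grab('scene'); cv2.imwrite('pics/s6.png',cv2.resize(p['img'][150:345,185:375],None,fx=3,fy=3,interpolation=2))
E
```

```text
[ 0.2157  0.67   -0.4517  1.9884  0.5037  0.5953  0.5   ] [0.5179 0.0156 0.1035] [-0.0007  0.2448  0.9696 -0.0001] 0.01345914225208861 [ 0.2148 -5.2352  2.0687] [-0.7072  0.1701 -0.3883]
```

View pics/s6.png

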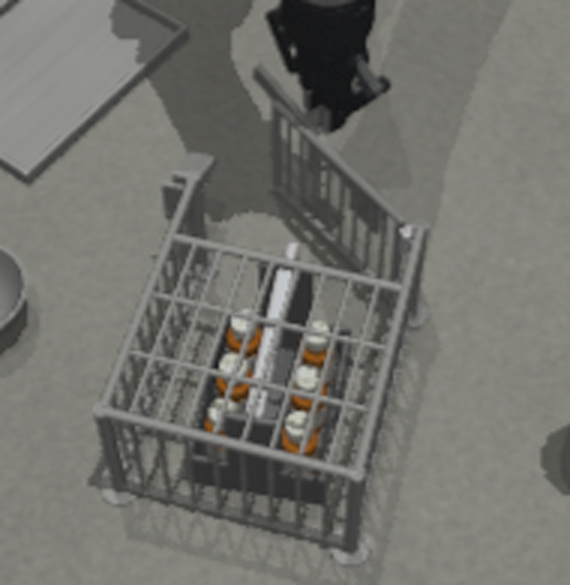

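The gate is swinging with the knob. Continue to about 1.7 rad.

Request:
send_rows --delta_pos '[[-1.01,1.04,0],[-0.9,1.13,0],[-0.79,1.22,0],[-0.66,1.29,0],[-0.53,1.35,0],[-0.39,1.39,0],[-0.25,1.43,0],[-0.11,1.44,0],[0.04,1.45,0],[0.18,1.44,0],[0.32,1.41,0],[0,0,0]]' --angular '[[0,0,-0.1],[0,0,-0.1],[0,0,-0.1],[0,0,-0.1],[0,0,-0.1],[0,0,-0.1],[0,0,-0.1],[0,0,-0.1],[0,0,-0.1],[0,0,-0.1],[0,0,-0.1],[0,0,0]]' --claw '[1.0,1.0,1.0,1.0,1.0,1.0,1.0,1.0,1.0,1.0,1.0,1.0]'

```text
t: 9.8
tcp_pos: [0.4798, 0.1623, 0.1032]
tcp_rot: [-0.0, 0.715, 0.699, 0.001]
force: [0.5, -3.0, 0.7]
grip_width: 0.0138
```

Request:
send_rows --delta_pos '[[0,0,-0.5],[0,0,-0.6],[0,0,-0.6],[0,0,-0.2],[0,0,0]]' --angular '[[0,0,0],[0,0,0],[0,0,0],[0,0,0],[0,0,0]]' --claw '[1.0,1.0,1.0,1.0,1.0]'

```text
t: 10.3
tcp_pos: [0.4771, 0.1598, 0.0837]
tcp_rot: [-0.001, 0.715, 0.699, -0.001]
force: [-4.7, 0.1, 3.1]
grip_width: 0.0139
```

```bash
python3 - <<'E'
from h import *
np.set_printoptions(precision=4,suppress=True)
s=r.sense(); print(s['joint_pos'],s['tcp_pos'],s['tcp_rot'],s['grip_width'],s['force'],s['wrist_torque'])
p=grab('scene'); cv2.imwrite('pics/s7.png',cv2.resize(p['img'][150:345,185:375],None,fx=3,fy=3,interpolation=2))
E
```

```text
[-0.3096  0.6562 -0.1022  2.0448  0.1422  0.4497 -0.543 ] [0.4771 0.1598 0.0837] [-0.0008  0.7155  0.6986 -0.0011] 0.013943867909418756 [-4.69    0.1223  3.1018] [-0.0133  0.7911 -0.0695]
```

View pics/s7.png

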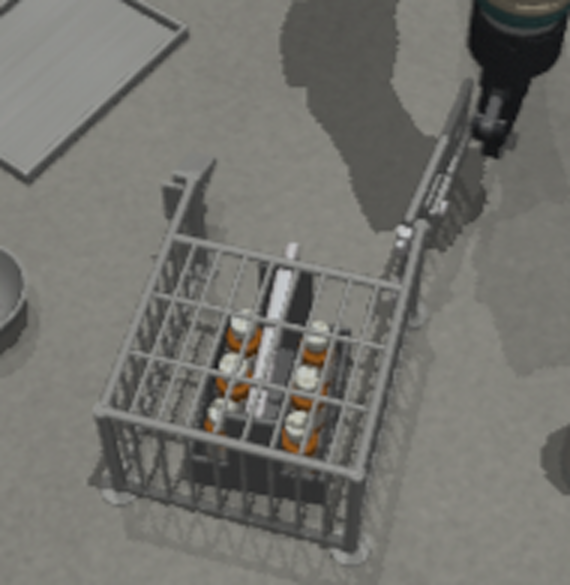

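Request:
send_rows --delta_pos '[[0,0,0],[0,0,0],[0,0,1],[0,0,3],[0,0,4],[0,0,4],[0,0,4]]' --angular '[[0,0,0],[0,0,0],[0,0,0],[0,0,0],[0,0,0],[0,0,0],[0,0,0]]' --claw '[3.0,3.0,3.0,3.0,3.0,3.0,3.0]'

```text
t: 11.05
tcp_pos: [0.4788, 0.16, 0.247]
tcp_rot: [0.0, 0.716, 0.698, 0.001]
force: [0.5, 0.2, -0.4]
grip_width: 0.0305
```

Request:
send_rows --delta_pos '[[0.5,-1,0],[0.5,-1,0],[0.5,-1,0],[0.5,-1,0],[0.5,-1,0],[0.5,-1,0],[0.5,-1,0],[0.5,-1,0],[0.5,-1,0],[0.5,-1,0],[0.5,-1,0],[0.5,-1,0],[0,0,0]]' --angular '[[0,0,0.14],[0,0,0.14],[0,0,0.14],[0,0,0.14],[0,0,0.14],[0,0,0.14],[0,0,0.14],[0,0,0.14],[0,0,0.14],[0,0,0.14],[0,0,0.14],[0,0,0.14],[0,0,0]]' --claw '[8,8,8,8,8,8,8,8,8,8,8,8,8]'

```text
t: 12.35
tcp_pos: [0.5395, 0.038, 0.2449]
tcp_rot: [0.001, -0.041, 0.999, -0.0]
force: [-0.7, 1.0, -0.1]
grip_width: 0.0803
```

```bash
python3 - <<'E'
from h import *
np.set_printoptions(precision=4,suppress=True)
s=r.sense(); print(s['joint_pos'],s['tcp_pos'],s['tcp_rot'],s['grip_width'],s['force'])
p=grab('wrist','w8')
for t,z in (('carrier_pull',.1),('carrier',0),('carrier_handle',.117),('gate_push',.127),('latch_knob',.095),('gate_hinge',.07),('cage',0)):
    print(t,[(np.round(d['at'],1).tolist(),round(d['score'],2),atz(p,d['at'],z)) for d in r.mark_of(t,p)][:2])
E
```

```text
[ 0.2665  0.5063 -0.5802  1.7975  0.3377  0.9366  1.1934] [0.5395 0.038  0.2449] [ 0.0007 -0.0407  0.9992 -0.0004] 0.08028750550988957 [-0.7498  1.0122 -0.111 ]
carrier_pull [([271.8, 300.3], 0.81, array([0.6585, 0.041 , 0.1   ]))]
carrier [([274.6, 315.6], 0.94, array([0.7492, 0.05  , 0.    ])), ([550.3, 187.3], 0.38, array([0.5248, 0.3958, 0.    ]))]
carrier_handle []
gate_push [([378.8, 187.6], 0.6, array([0.5199, 0.126 , 0.127 ]))]
latch_knob [([411.8, 140.9], 0.86, array([0.4784, 0.1609, 0.095 ]))]
gate_hinge [([344.9, 258.7], 0.88, array([0.6166, 0.1218, 0.07  ]))]
cage []
```

View pics/w8.png

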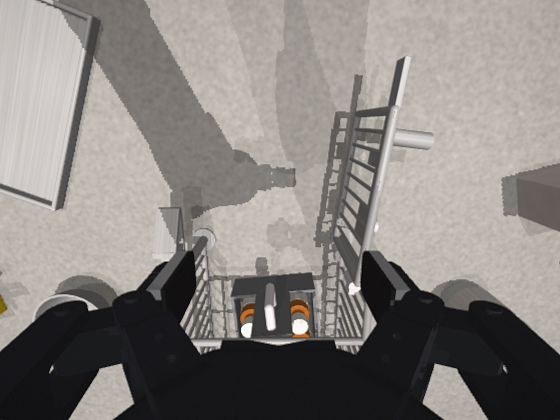

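```bash
python3 - <<'E'
from h import *
i=cv2.imread('pics/w8.png'); cv2.imwrite('pics/w8c.png',cv2.resize(i[235:345,190:370],(800,489),interpolation=2))
p=grab('top'); cv2.imwrite('pics/t8.png',cv2.resize(p['img'][105:230,220:340],(768,600*4//3*0+800*0+600),interpolation=2))
for t,z in (('carrier_pull',.1),('carrier',0),('carrier_handle',.117),('tray',0)):
    print(t,[(np.round(d['at'],1).tolist(),round(d['score'],2),atz(p,d['at'],z)) for d in r.mark_of(t,p)][:2])
E
```

```text
carrier_pull [([279.3, 188.3], 0.98, array([0.6592228 , 0.02972476, 0.1       ])), ([407.7, 165.9], 0.95, array([ 0.72281375, -0.33246289,  0.1       ]))]
carrier [([272.8, 164.1], 0.93, array([0.75115304, 0.05293881, 0.        ])), ([432.2, 167.7], 0.68, array([ 0.73921892, -0.43267706,  0.        ]))]
carrier_handle [([270.6, 154.7], 0.71, array([0.75156167, 0.05379318, 0.117     ])), ([158.5, 236.2], 0.69, array([0.52364007, 0.36022625, 0.117     ]))]
tray [([391.6, 258.1], 0.93, array([ 0.46535862, -0.30206627,  0.        ]))]
```

View pics/w8c.png

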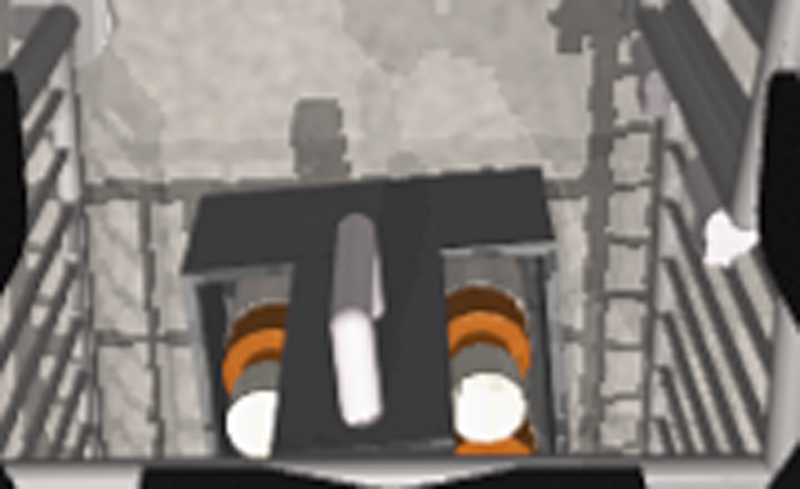

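View pics/t8.png

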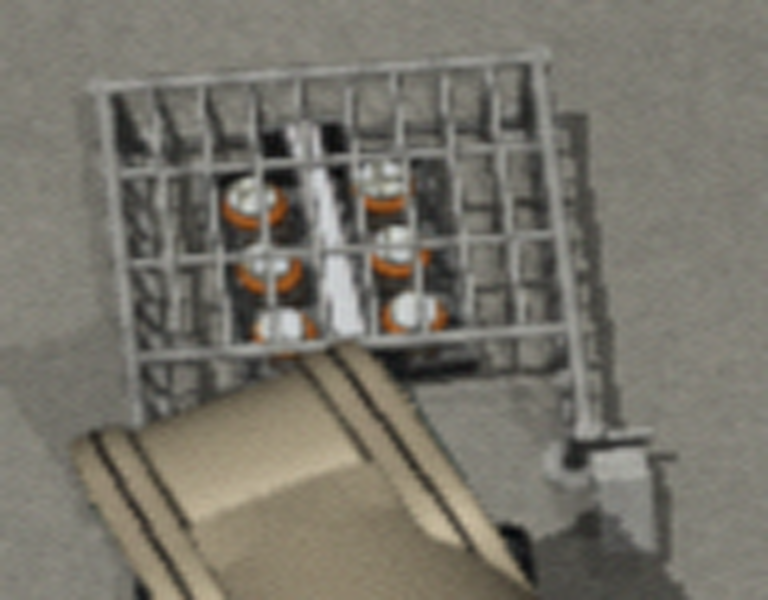

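```bash
python3 - <<'E'
from h import *
p=grab('wrist')
for u,z in (((268.8,304.5),.113),((269.9,284.5),.072),((271,328),.113),((271.5,328),.117)): print(atz(p,u,z))
E
```

```text
[0.65350408 0.04059541 0.113     ]
[0.65404802 0.0406939  0.072     ]
[0.68186943 0.04511377 0.113     ]
[0.67873806 0.04548871 0.117     ]
```

Request:
send_rows --delta_pos '[[3,0.1,0],[3,0.1,0],[3,0.1,0],[2.8,0,0],[0,0,0],[0,0,-3],[0,0,-3],[0,0,-2],[0,0,-2],[0,0,0],[0,0,0]]' --angular '[[0,0,0.03],[0,0,0],[0,0,0],[0,0,0],[0,0,0],[0,0,0],[0,0,0],[0,0,0],[0,0,0],[0,0,0],[0,0,0]]' --claw '[5,5,5,5,5,5,5,5,5,5,5]'

```text
t: 14.15
tcp_pos: [0.656, 0.0432, 0.1446]
tcp_rot: [-0.0, -0.057, 0.998, 0.0]
force: [0.5, 0.5, 0.5]
grip_width: 0.0503
```

```bash
python3 - <<'E'
from h import *
np.set_printoptions(precision=4,suppress=True)
s=r.sense(); print(s['joint_pos'],s['tcp_pos'],s['tcp_rot'],s['grip_width'],s['force'])
p=grab('wrist','w9'); print(proj(p,s['tcp_pos']))
for t,z in (('carrier_pull',.1),):
    print(t,[(np.round(d['at'],1).tolist(),round(d['score'],2),atz(p,d['at'],z)) for d in r.mark_of(t,p)][:2])
E
```

```text
[ 0.1808  0.7807 -0.5093  1.5654  0.4477  0.9145  1.2029] [0.656  0.0432 0.1446] [-0.0003 -0.0571  0.9984  0.0001] 0.05025548702876002 [0.5065 0.4873 0.4948]
[[277.2928 258.6898]]
carrier_pull [([268.2, 234.4], 0.68, array([0.6603, 0.0375, 0.1   ]))]
```

View pics/w9.png

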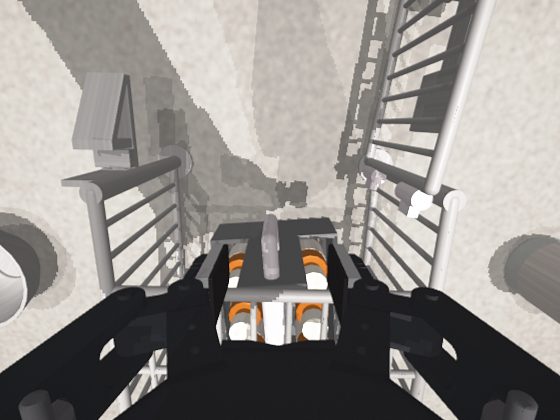

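```bash
python3 - <<'E'
from h import *
i=cv2.imread('pics/w9.png'); cv2.imwrite('pics/w9c.png',cv2.resize(i[200:320,190:370],(750,500),interpolation=2))
p=grab('wrist')
for u,z in (((270.5,217),.072),((270,240),.113),((268.2,234.4),.1),((272,277),.117)): print(atz(p,u,z))
E
```

```text
[0.65865793 0.03818322 0.072     ]
[0.66052742 0.03907768 0.113     ]
[0.66196893 0.03768179 0.1       ]
[0.68377443 0.04295658 0.117     ]
```

View pics/w9c.png

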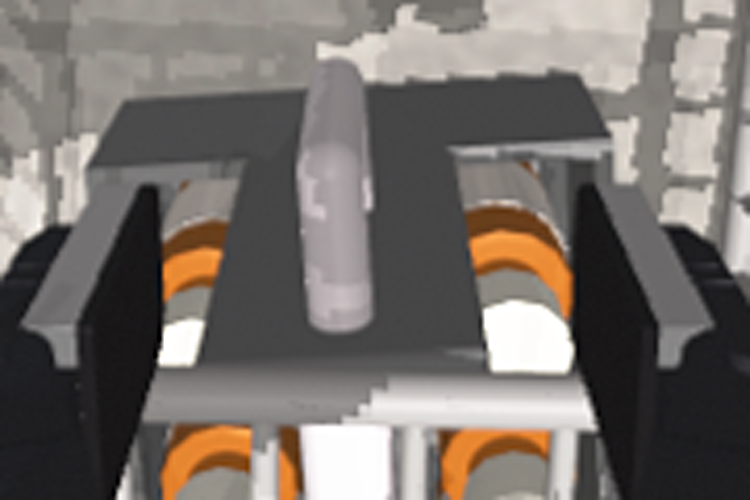

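Request:
send_rows --delta_pos '[[0.6,-0.4,0],[0,0,-1.5],[0,0,-1.5],[0,0,-1.5],[0,0,-1.5],[0,0,0],[0,0,0]]' --angular '[[0,0,0.01],[0,0,0],[0,0,0],[0,0,0],[0,0,0],[0,0,0],[0,0,0]]' --claw '[4,4,4,4,4,4,4]'

```text
t: 15.0
tcp_pos: [0.662, 0.0393, 0.0835]
tcp_rot: [-0.001, -0.062, 0.998, 0.0]
force: [-0.0, -0.9, -0.2]
grip_width: 0.04
```

```bash
python3 - <<'E'
from h import *
np.set_printoptions(precision=4,suppress=True)
s=r.sense(); print(s['joint_pos'],s['tcp_pos'],s['tcp_rot'],s['grip_width'],s['force'])
p=grab('wrist','w10')
E
```

```text
[ 0.1669  0.8619 -0.4755  1.584   0.495   0.8195  1.1853] [0.662  0.0393 0.0835] [-0.0006 -0.0622  0.9981  0.0001] 0.039979923837501034 [-0.0237 -0.9222 -0.2307]
```

View pics/w10.png

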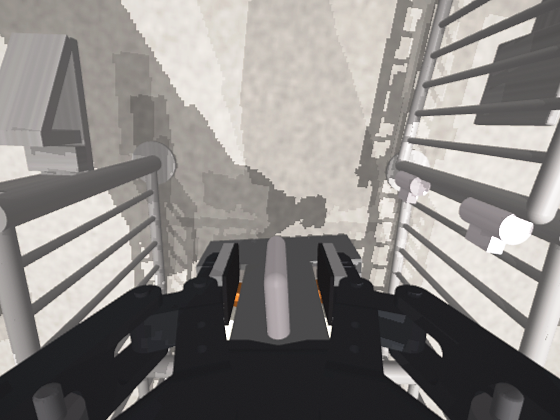

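Request:
send_rows --delta_pos '[[0,0,0],[0,0,0],[0,0,0],[0,0,0],[-0.5,-0.05,0],[-0.8,-0.1,0],[-1,-0.1,0],[-1,-0.1,0]]' --angular '[[0,0,0],[0,0,0],[0,0,0],[0,0,0],[0,0,0],[0,0,0],[0,0,0],[0,0,0]]' --claw '[0.3,0.3,0.3,0.3,0.3,0.3,0.3,0.3]'

```text
t: 15.85
tcp_pos: [0.6301, 0.0356, 0.085]
tcp_rot: [0.002, -0.062, 0.998, 0.0]
force: [3.7, 1.8, 1.3]
grip_width: 0.0087
```

```bash
python3 - <<'E'
from h import *
np.set_printoptions(precision=4,suppress=True)
s=r.sense(); print(s['tcp_pos'],s['tcp_rot'],s['grip_width'],s['force'],s['wrist_torque'])
p=grab('wrist','w11')
E
```

```text
[0.6301 0.0356 0.085 ] [ 0.0016 -0.0619  0.9981  0.0002] 0.008681669635958544 [3.7471 1.762  1.2672] [-0.0531 -1.0083  0.0811]
```

View pics/w11.png

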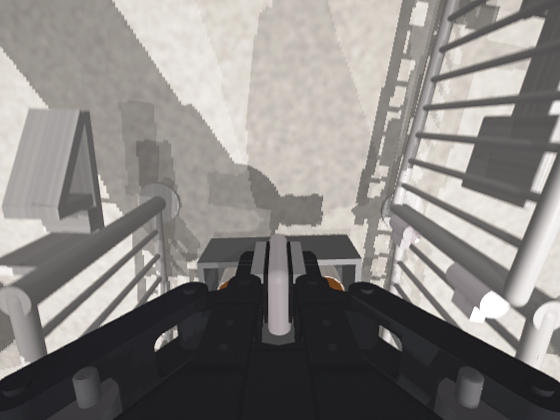

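The pull is held between the pads (centre column 278) and the carrier follows. Continue another ~13 cm.

Request:
send_rows --delta_pos '[[-1,-0.1,0],[-1,-0.1,0],[-1,-0.1,0],[-1,-0.1,0],[-1,-0.1,0],[-1,-0.1,0],[-1,-0.1,0],[-1,-0.1,0],[-1,-0.1,0],[-1,-0.1,0],[-1,-0.1,0],[-1,-0.1,0],[-0.5,-0.05,0],[0,0,0],[0,0,0]]' --angular '[[0,0,0],[0,0,0],[0,0,0],[0,0,0],[0,0,0],[0,0,0],[0,0,0],[0,0,0],[0,0,0],[0,0,0],[0,0,0],[0,0,0],[0,0,0],[0,0,0],[0,0,0]]' --claw '[0.3,0.3,0.3,0.3,0.3,0.3,0.3,0.3,0.3,0.3,0.3,0.3,0.3,0.3,0.3]'

```text
t: 17.4
tcp_pos: [0.5044, 0.0232, 0.085]
tcp_rot: [0.0, -0.062, 0.998, -0.0]
force: [2.7, 0.9, 10.1]
grip_width: 0.0088
```

```bash
python3 - <<'E'
from h import *
np.set_printoptions(precision=4,suppress=True)
s=r.sense(); print(s['tcp_pos'],s['tcp_rot'],s['grip_width'],s['force'],s['wrist_torque'])
p=grab('scene'); cv2.imwrite('pics/s12.png',cv2.resize(p['img'][130:345,155:375],None,fx=2.8,fy=2.8,interpolation=2))
for t,z in (('carrier',0),('carrier_handle',.117)):
    print(t,[(np.round(d['at'],1).tolist(),round(d['score'],2),atz(p,d['at'],z)) for d in r.mark_of(t,p)][:3])
E
```

```text
[0.5044 0.0232 0.085 ] [ 0.0002 -0.0621  0.9981 -0.0002] 0.008764762850831592 [ 2.733   0.914  10.1416] [-0.0256 -0.5797  0.0516]
carrier [([112.7, 229.2], 0.88, array([ 0.7387, -0.4296,  0.    ])), ([287.8, 238.7], 0.76, array([0.6001, 0.0335, 0.    ]))]
carrier_handle [([290.4, 211.2], 0.92, array([0.5941, 0.037 , 0.117 ])), ([97.2, 201.3], 0.55, array([ 0.7355, -0.4367,  0.117 ]))]
```

View pics/s12.png

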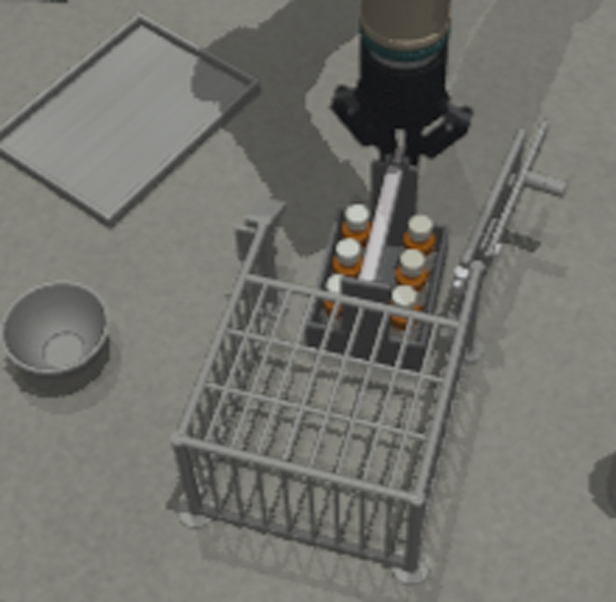

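Request:
send_rows --delta_pos '[[0,0,0],[0,0,0],[0,0,0],[0,0,2],[0,0,4],[0,0,4],[0,0,4],[0,0,4],[0,0,0]]' --angular '[[0,0,0],[0,0,0],[0,0,0],[0,0,0],[0,0,0],[0,0,0],[0,0,0],[0,0,0],[0,0,0]]' --claw '[4,4,4,4,5,5,5,5,5]'

```text
t: 18.45
tcp_pos: [0.5067, 0.0238, 0.2686]
tcp_rot: [0.004, -0.062, 0.998, -0.0]
force: [1.3, -0.3, -0.1]
grip_width: 0.0502
```

```bash
python3 - <<'E'
from h import *
np.set_printoptions(precision=4,suppress=True)
s=r.sense(); print(s['joint_pos'],s['tcp_pos'],s['tcp_rot'],s['grip_width'],s['force'],s['wrist_torque'])
p=grab('wrist','w13')
for t,z in (('carrier',0),('carrier_handle',.117),('carrier_pull',.1)):
    print(t,[(np.round(d['at'],1).tolist(),round(d['score'],2),atz(p,d['at'],z)) for d in r.mark_of(t,p)][:3])
E
```

```text
[ 0.3449  0.4323 -0.6348  1.8559  0.3132  0.9459  1.2647] [0.5067 0.0238 0.2686] [ 0.0039 -0.0618  0.9981 -0.0001] 0.05018311505633305 [ 1.3075 -0.2832 -0.0992] [-0.0085  0.0444 -0.0552]
carrier [([276.5, 231.6], 0.57, array([0.5938, 0.0325, 0.    ]))]
carrier_handle [([279.9, 266.1], 0.91, array([0.5884, 0.0362, 0.117 ])), ([534.3, 216.6], 0.33, array([0.5003, 0.2883, 0.117 ]))]
carrier_pull [([275.6, 182.9], 0.58, array([0.5017, 0.0208, 0.1   ]))]
```

View pics/w13.png

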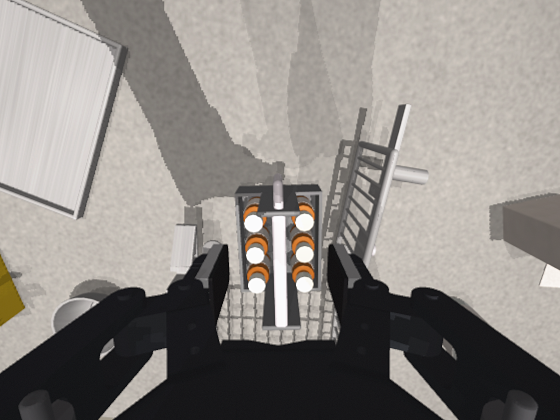

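```bash
python3 - <<'E'
from h import *
i=cv2.imread('pics/w13.png'); cv2.imwrite('pics/w13c.png',cv2.resize(i[165:345,200:360],(640,720)[:2] if 0 else (530,596),interpolation=2))
p=grab('wrist')
a=atz(p,(278.8,214),.126);b=atz(p,(281,326),.126); print(a,b,(a+b)/2,np.linalg.norm(a-b),np.arctan2(*(b-a)[1::-1]))
for uv in ((239,188),(321,188)): print(atz(p,uv,.126))
E
```

```text
[0.52014103 0.02573852 0.126     ] [0.6457604  0.04390147 0.126     ] [0.58295072 0.03482    0.126     ] 0.1269256462640753 0.14359205188619759
[ 0.49921765 -0.01500949  0.126     ]
[0.48956545 0.06231027 0.126     ]
```

View pics/w13c.png

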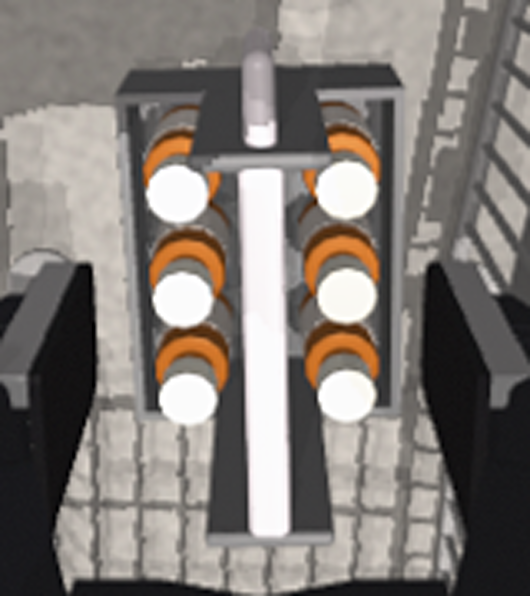

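```bash
python3 - <<'E'
from h import *
np.set_printoptions(precision=4,suppress=True)
s=r.sense(); print(s['tcp_pos'],s['tcp_rot'])
p=grab('wrist'); cv2.imwrite('pics/w14.png',cv2.resize(p['img'][165:345,200:360],(530,596),interpolation=2))
for t,z in (('carrier',0),('carrier_handle',.117),('carrier_pull',.1),('latch_knob',.095)):
    print(t,[(np.round(d['at'],1).tolist(),round(d['score'],2),atz(p,d['at'],z)) for d in r.mark_of(t,p)][:3])
import pickle; pickle.dump(p,open('w14.pkl','wb'))
E
```

```text
[0.5031 0.0227 0.2627] [-0.0019 -0.0621  0.9981 -0.0001]
carrier [([277.3, 237.2], 0.81, array([0.5929, 0.0331, 0.    ]))]
carrier_handle [([280.9, 276.3], 0.76, array([0.5912, 0.0371, 0.117 ])), ([379.1, 224.6], 0.45, array([0.5213, 0.1285, 0.117 ]))]
carrier_pull [([278.2, 190.0], 0.62, array([0.5021, 0.023 , 0.1   ]))]
latch_knob [([410.8, 182.7], 0.82, array([0.4782, 0.1603, 0.095 ]))]
```

View pics/w14.png

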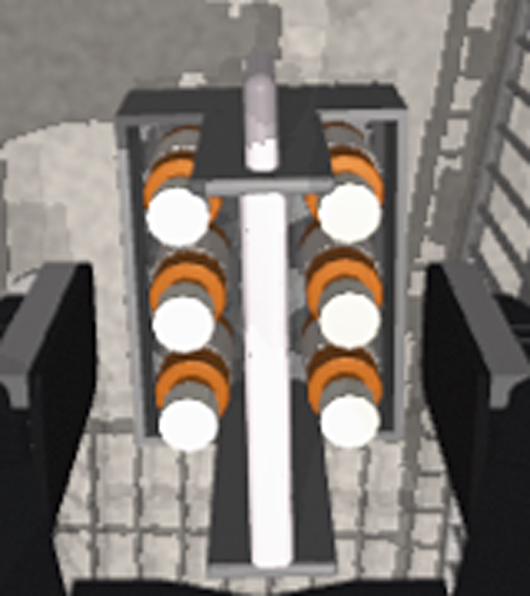

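```bash
python3 - <<'E'
from h import *
import pickle
p=pickle.load(open('w14.pkl','rb'))
a=atz(p,(279.6,222.4),.126);b=atz(p,(282.0,335.3),.126); print(a,b,(a+b)/2,np.linalg.norm(a-b),np.arctan2(*(b-a)[1::-1]))
E
```

```text
[0.52850612 0.02772685 0.126     ] [0.65719942 0.04663197 0.126     ] [0.59285277 0.03717941 0.126     ] 0.13007447903193456 0.14585732945294635
```

Request:
send_rows --delta_pos '[[3,0.5,0],[3,0.5,0],[3,0.4,0],[0,0,-3],[0,0,-3],[0,0,-3],[0,0,-2],[0,0,0],[0,0,0],[0,0,0]]' --angular '[[0,0,0.02],[0,0,0],[0,0,0],[0,0,0],[0,0,0],[0,0,0],[0,0,0],[0,0,0],[0,0,0],[0,0,0]]' --claw '[4.5,4.5,4.5,4.5,4.5,4.5,4.5,4.5,4.5,4.5]'

```text
t: 19.95
tcp_pos: [0.5954, 0.0375, 0.1556]
tcp_rot: [0.001, -0.072, 0.997, 0.0]
force: [1.3, 0.8, 0.5]
grip_width: 0.0452
```

```bash
python3 - <<'E'
from h import *
np.set_printoptions(precision=4,suppress=True)
p=grab('wrist','w15'); s=r.sense(); print(s['tcp_pos'],s['tcp_rot'],s['joint_pos'],proj(p,s['tcp_pos']))
E
```

```text
[0.5954 0.0374 0.1557] [ 0.0012 -0.072   0.9974  0.0001] [ 0.2239  0.6928 -0.5408  1.7389  0.4592  0.8362  1.1868] [[277.1263 258.7726]]
```

View pics/w15.png

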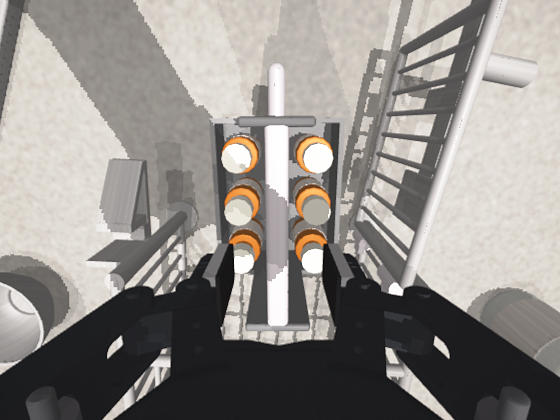

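```bash
python3 - <<'E'
from h import *
p=grab('wrist')
a=atz(p,(276.5,126),.126);b=atz(p,(278,325.5),.126); print(a,b,(a+b)/2,np.linalg.norm(a-b),np.arctan2(*(b-a)[1::-1]))
E
```

```text
[0.5301535  0.02740381 0.126     ] [0.65792859 0.04680153 0.126     ] [0.59404105 0.03710267 0.126     ] 0.1292390984857362 0.1506610625144879
```

Request:
send_rows --delta_pos '[[0,0,-1.5],[0,0,-1.5],[0,0,-1.5],[0,0,-1.2],[0,0,0],[0,0,0],[0,0,0],[0,0,0],[0,0,0],[0,0,0]]' --angular '[[0,0,0],[0,0,0],[0,0,0],[0,0,0],[0,0,0],[0,0,0],[0,0,0],[0,0,0],[0,0,0],[0,0,0]]' --claw '[4.5,4.5,4.5,4.5,4.5,0.8,0.8,0.8,0.8,0.8]'

```text
t: 21.05
tcp_pos: [0.5949, 0.0368, 0.0978]
tcp_rot: [0.001, -0.072, 0.997, -0.0]
force: [0.6, -0.9, -0.2]
grip_width: 0.0132
```

Request:
send_rows --delta_pos '[[0,0,0.5],[0,0,1],[0,0,1.5],[0,0,1.5],[-0.5,0,1.5],[-1,0,1.5],[-1.5,0,1.5],[-1.5,0,1.5],[-1.5,0,1],[-1,0,0.5],[0,0,0],[0,0,0]]' --angular '[[0,0,0],[0,0,0],[0,0,0],[0,0,0],[0,0,0],[0,0,0],[0,0,0],[0,0,0],[0,0,0],[0,0,0],[0,0,0],[0,0,0]]' --claw '[0.8,0.8,0.8,0.8,0.8,0.8,0.8,0.8,0.8,0.8,0.8,0.8]'

```text
t: 22.25
tcp_pos: [0.5249, 0.0369, 0.2176]
tcp_rot: [0.001, -0.072, 0.997, -0.0]
force: [1.2, 0.5, -6.0]
grip_width: 0.0131
```

```bash
python3 - <<'E'
from h import *
np.set_printoptions(precision=4,suppress=True)
s=r.sense(); print(s['tcp_pos'],s['tcp_rot'],s['joint_pos'],s['force'],s['wrist_torque'],s['grip_width'])
p=grab('top'); cv2.imwrite('pics/t16.png',cv2.resize(p['img'][195:315,330:450],(720,720)[:2] if 0 else (600,600),interpolation=2))
q=grab('scene'); cv2.imwrite('pics/s16.png',cv2.resize(q['img'][120:345,135:375],(768-128,600),interpolation=2))
E
```

```text
[0.5249 0.0369 0.2176] [ 0.0006 -0.072   0.9974 -0.0001] [ 0.2837  0.526  -0.6034  1.8671  0.3842  0.865   1.205 ] [ 1.1715  0.4736 -5.9515] [-0.0244 -0.0513  0.0558] 0.013082337553889366
```

View pics/t16.png

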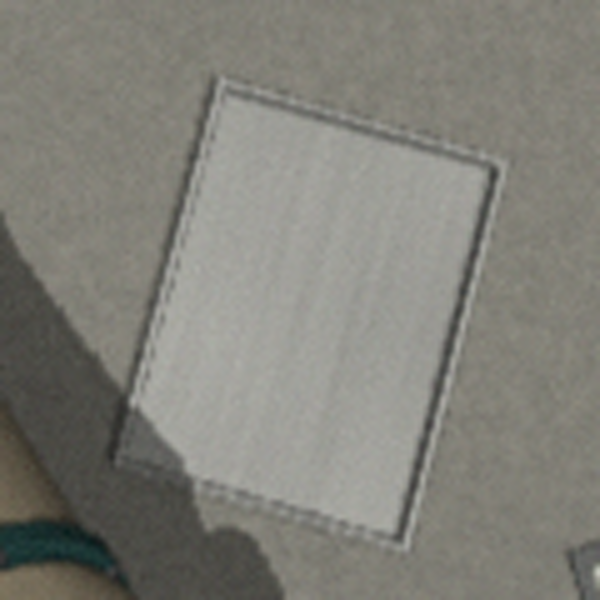

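View pics/s16.png

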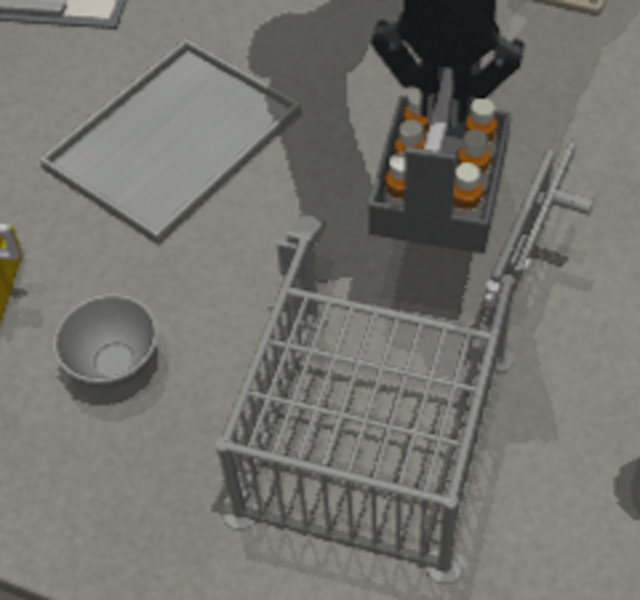

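```bash
python3 - <<'E'
from h import *
np.set_printoptions(precision=4,suppress=True)
from scipy.optimize import least_squares
p=grab('top'); q=grab('scene')
c=np.array([(219,78),(505,160),(407,548),(115,462)])/5+[330,195]-.4
X=[atz(p,u,.016) for u in c]; print(np.array(X))
d=np.array([(44,162),(158,240),(300,106),(188,43)])/2.667+[135,120]-.3
Y=np.array([atz(q,u,.016) for u in d]); print(Y)
X=np.array(X)
for Z in (X,Y): print(Z.mean(0),np.linalg.norm(np.diff(Z,axis=0),axis=1),[np.arctan2(*(Z[i]-Z[j])[1::-1]) for i,j in ((0,3),(1,2),(3,0),(2,1))])
E
```

```text
[[ 0.6071 -0.2482  0.016 ]
 [ 0.558  -0.4164  0.016 ]
 [ 0.3318 -0.3514  0.016 ]
 [ 0.3812 -0.1826  0.016 ]]
[[ 0.5569 -0.4102  0.016 ]
 [ 0.6101 -0.2418  0.016 ]
 [ 0.3809 -0.1775  0.016 ]
 [ 0.3315 -0.3444  0.016 ]]
[ 0.4695 -0.2997  0.016 ] [0.1753 0.2353 0.1758] [np.float64(-0.2823286825823657), np.float64(-0.27993498604780287), np.float64(2.8592639710074277), np.float64(2.8616576675419902)]
[ 0.4699 -0.2935  0.016 ] [0.1766 0.2381 0.174 ] [np.float64(-0.28420125075759456), np.float64(-0.27364353849710676), np.float64(2.8573914028321985), np.float64(2.8679491150926864)]
```

Request:
send_rows --delta_pos '[[-0.5,-0.8,0],[-0.5,-1.5,0],[-0.5,-2,0],[-0.5,-2.4,0],[-0.5,-2.4,0],[-0.5,-2.4,0],[-0.5,-2.4,0],[-0.5,-2.4,0],[-0.5,-2.4,0],[-0.5,-2.4,0],[-0.5,-2.4,0],[0,-2.4,0],[0,-2.4,0],[0,-2.2,0],[0,-1.8,0],[0,-1.1,0],[0,0,0],[0,0,0],[0,0,0]]' --angular '[[0,0,0],[0,0,-0.03],[0,0,-0.03],[0,0,-0.04],[0,0,-0.04],[0,0,-0.04],[0,0,-0.04],[0,0,-0.04],[0,0,-0.04],[0,0,-0.04],[0,0,-0.04],[0,0,-0.03],[0,0,-0.02],[0,0,0],[0,0,0],[0,0,0],[0,0,0],[0,0,0],[0,0,0]]' --claw '[0.8,0.8,0.8,0.8,0.8,0.8,0.8,0.8,0.8,0.8,0.8,0.8,0.8,0.8,0.8,0.8,0.8,0.8,0.8]'

```text
t: 24.35
tcp_pos: [0.4695, -0.2955, 0.2173]
tcp_rot: [-0.0, 0.142, 0.99, 0.0]
force: [-0.7, -0.0, -5.6]
grip_width: 0.013
```

```bash
python3 - <<'E'
from h import *
np.set_printoptions(precision=4,suppress=True)
s=r.sense(); print(s['tcp_pos'],s['tcp_rot'],s['joint_pos'],s['force'],s['grip_width'])
p=grab('wrist','w17')
E
```

```text
[ 0.4695 -0.2955  0.2173] [-0.0002  0.1416  0.9899  0.0005] [ 0.8263  0.5441 -0.4768  1.7931  0.3121  0.8803  1.494 ] [-0.7145 -0.0344 -5.6049] 0.012964467482420566
```

View pics/w17.png

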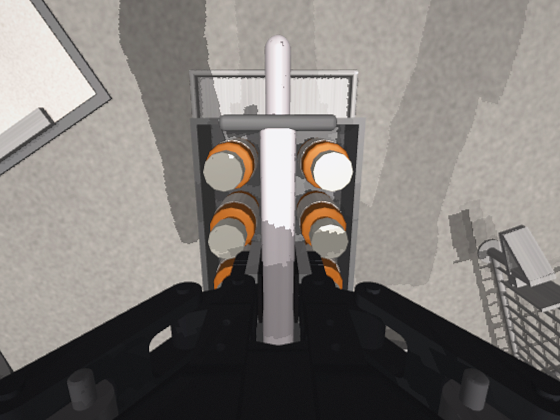

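Request:
send_rows --delta_pos '[[0,0,-1],[0,0,-2],[0,0,-2],[0,0,-2],[0,0,-2],[0,0,-1],[0,0,-0.6],[0,0,-0.4],[0,0,0],[0,0,0]]' --angular '[[0,0,0],[0,0,0],[0,0,0],[0,0,0],[0,0,0],[0,0,0],[0,0,0],[0,0,0],[0,0,0],[0,0,0]]' --claw '[0.8,0.8,0.8,0.8,0.8,0.8,0.8,0.8,0.8,0.8]'

```text
t: 25.4
tcp_pos: [0.4699, -0.2971, 0.1079]
tcp_rot: [0.001, 0.142, 0.99, -0.0]
force: [-0.1, -0.9, -4.7]
grip_width: 0.0129
```

Request:
send_rows --delta_pos '[[0,0,-0.3],[0,0,-0.2],[0,0,-0.1],[0,0,0],[0,0,0]]' --angular '[[0,0,0],[0,0,0],[0,0,0],[0,0,0],[0,0,0]]' --claw '[0.8,0.8,0.8,0.8,0.8]'

```text
t: 25.9
tcp_pos: [0.4695, -0.2969, 0.1013]
tcp_rot: [0.0, 0.142, 0.99, 0.0]
force: [0.6, -0.5, -5.4]
grip_width: 0.0129
```

Request:
send_rows --delta_pos '[[0,0,-0.1],[0,0,-0.1],[0,0,0],[0,0,0]]' --angular '[[0,0,0],[0,0,0],[0,0,0],[0,0,0]]' --claw '[0.8,0.8,0.8,0.8]'

```text
t: 26.3
tcp_pos: [0.4695, -0.2972, 0.1008]
tcp_rot: [0.0, 0.143, 0.99, -0.001]
force: [-3.2, 1.2, 7.9]
grip_width: 0.0133
```

Request:
send_rows --delta_pos '[[0,0,0],[0,0,0],[0,0,0],[0,0,0],[0,0,1],[0,0,3],[0,0,4],[0,0,4],[0,0,3],[0,0,0],[0,0,0]]' --angular '[[0,0,0],[0,0,0],[0,0,0],[0,0,0],[0,0,0],[0,0,0],[0,0,0],[0,0,0],[0,0,0],[0,0,0],[0,0,0]]' --claw '[4,4,4,4,4,4,4,4,4,4,4]'

```text
t: 27.4
tcp_pos: [0.4695, -0.2971, 0.2502]
tcp_rot: [0.001, 0.142, 0.99, -0.0]
force: [-1.5, 1.3, -0.7]
grip_width: 0.0401
```

```bash
python3 - <<'E'
from h import *
np.set_printoptions(precision=4,suppress=True)
s=r.sense(); print(s['tcp_pos'],s['tcp_rot'],s['joint_pos'],s['force'],s['grip_width'])
p=grab('wrist','w18'); q=grab('scene'); cv2.imwrite('pics/s18.png',cv2.resize(q['img'][110:335,115:355],(640,600),interpolation=2))
for t,z in (('latch_knob',.095),('gate_push',.127),('gate_hinge',.07),('carrier',.003),('carrier_handle',.12)):
    print(t,[(np.round(d['at'],1).tolist(),round(d['score'],2),atz(q,d['at'],z)) for d in r.mark_of(t,q)][:3])
E
```

```text
[ 0.4695 -0.2971  0.2502] [ 0.0007  0.1425  0.9898 -0.0005] [ 0.8431  0.5069 -0.4963  1.7535  0.2884  0.9524  1.5158] [-1.4744  1.3124 -0.7061] 0.040088504673801206
latch_knob [([353.0, 198.2], 0.7, array([0.4817, 0.1703, 0.095 ])), ([283.7, 244.0], 0.3, array([0.6777, 0.05  , 0.095 ]))]
gate_push [([334.3, 198.4], 0.93, array([0.525 , 0.1293, 0.127 ]))]
gate_hinge [([316.9, 239.4], 0.87, array([0.6207, 0.1176, 0.07  ]))]
carrier [([198.7, 173.2], 0.94, array([ 0.4728, -0.2984,  0.003 ])), ([115.1, 230.0], 0.88, array([ 0.7402, -0.4198,  0.003 ]))]
carrier_handle [([99.1, 202.6], 0.84, array([ 0.7391, -0.4273,  0.12  ])), ([194.2, 142.3], 0.73, array([ 0.4606, -0.2993,  0.12  ]))]
```

View pics/w18.png

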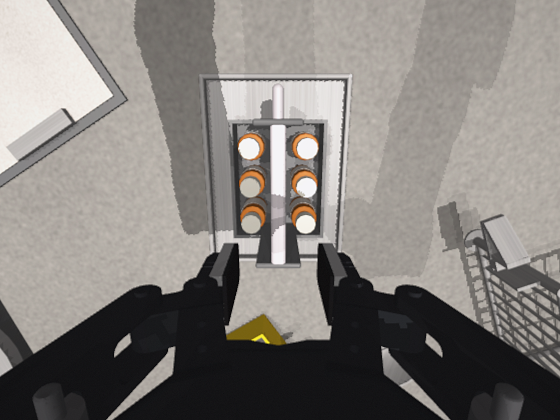

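View pics/s18.png

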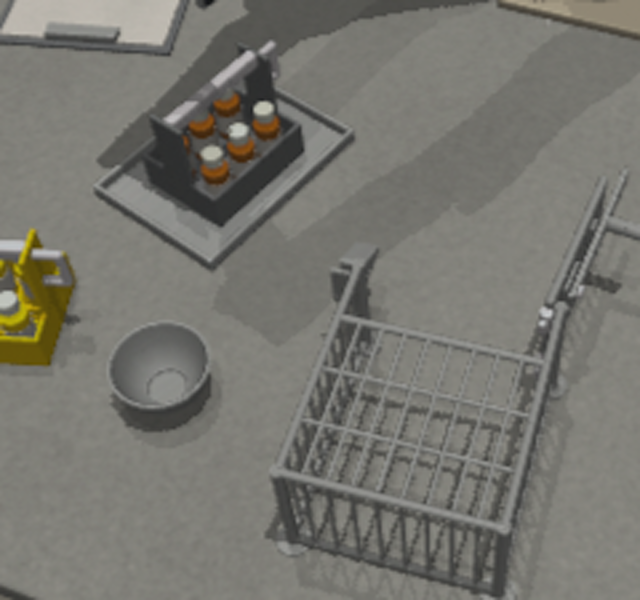

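Request:
send_rows --delta_pos '[[0.3,2,0],[0.3,2.8,0],[0.3,3,0],[0.3,3,0],[0.3,3,0],[0.3,3,0],[0.3,3,0],[0.3,3,0],[0.3,3,0],[0.3,3,0],[0.3,3,0],[0.3,3,0],[0.3,3,0],[0.3,3,0],[0.3,3,0],[0.3,2.6,0],[0.2,1.6,0],[0,0,0]]' --angular '[[0,0,-0.08],[0,0,-0.08],[0,0,-0.08],[0,0,-0.08],[0,0,-0.08],[0,0,-0.08],[0,0,-0.08],[0,0,-0.08],[0,0,-0.08],[0,0,-0.08],[0,0,-0.08],[0,0,-0.08],[0,0,-0.08],[0,0,-0.08],[0,0,-0.08],[0,0,-0.08],[0,0,-0.05],[0,0,0]]' --claw '[0,0,0,0,0,0,0,0,0,0,0,0,0,0,0,0,0,0]'

```text
t: 29.55
tcp_pos: [0.519, 0.1863, 0.2489]
tcp_rot: [-0.001, 0.721, 0.693, 0.0]
force: [-0.1, 0.3, 1.1]
grip_width: 0.0001
```

```bash
python3 - <<'E'
from h import *
np.set_printoptions(precision=4,suppress=True)
r.grab_frame('wrist');r.grab_frame('wrist')
p=grab('wrist','w19')
s=r.sense(); print(s['tcp_pos'],s['tcp_rot'],s['joint_pos'],s['force'],s['grip_width'])
q=s['tcp_rot']; print('yaw',2*np.arctan2(q[2],q[1]))
for t,z in (('latch_knob',.095),('gate_push',.127),('gate_hinge',.07),('latch_pivot',.095)):
    print(t,[(np.round(d['at'],1).tolist(),round(d['score'],2),atz(p,d['at'],z)) for d in r.mark_of(t,p)][:3])
E
```

```text
[0.5192 0.1816 0.2489] [ 0.0002  0.7228  0.691  -0.0008] [-0.2485  0.4702 -0.2056  1.7726  0.1183  0.9121 -0.55  ] [ 0.0497  0.6443 -0.013 ] -4.620413546115105e-05
yaw 1.525801965560056
latch_knob [([238.7, 213.4], 0.75, array([0.4773, 0.1613, 0.095 ]))]
gate_push []
gate_hinge [([367.1, 236.8], 0.83, array([0.6182, 0.1195, 0.07  ]))]
latch_pivot [([323.2, 237.0], 0.71, array([0.5644, 0.1315, 0.095 ]))]
```

View pics/w19.png

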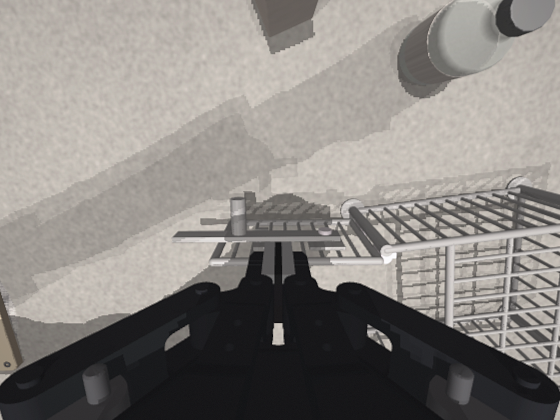

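Request:
send_rows --delta_pos '[[0,0,-2],[0,0,-3],[0,0,-3],[0,0,-3],[0,0,-1.5],[0,0,-0.5],[0,0,0],[0,0,0],[0,0,0],[0,0,0]]' --angular '[[0,0,0],[0,0,0],[0,0,0],[0,0,0],[0,0,0],[0,0,0],[0,0,0],[0,0,0],[0,0,0],[0,0,0]]' --claw '[0,0,0,0,0,0,0,0,0,0]'

```text
t: 30.9
tcp_pos: [0.52, 0.1832, 0.1202]
tcp_rot: [0.0, 0.723, 0.691, 0.001]
force: [-0.1, 0.2, -0.2]
grip_width: 0.0001
```

```bash
cat > path.py <<'E'
from h import *
np.set_printoptions(precision=4,suppress=True)
s=r.sense(); print(s['tcp_pos'],s['joint_pos'])
R=lambda a:np.array([[np.cos(a),-np.sin(a)],[np.sin(a),np.cos(a)]])
H=np.array([.6178,.1193]); yaw=.104
pr=s['tcp_pos'][:2]; th=1.72
pts=[(1.72,-.03,-.1),(1.72,-.016,-.1)]+[(1.72-.1*k,-.016,-.1) for k in range(1,18)]+[(0,-.016,-.1)]
for t,x,y in pts:
    q=H+R(yaw-t)@[x,y]; print(round(t,2),np.round((q-pr)*100,2).tolist()+[0],q); pr=q
E
python3 path.py
```

```text
[0.52   0.1832 0.1202] [-0.2793  0.6429 -0.1681  1.8968  0.1751  0.6142 -0.6027]
1.72 [-0.07, -2.95, 0] [0.5193 0.1538]
1.72 [-0.06, -1.4, 0] [0.5186 0.1398]
1.62 [-0.16, -1.0, 0] [0.5171 0.1298]
1.52 [-0.05, -1.01, 0] [0.5165 0.1197]
1.42 [0.05, -1.01, 0] [0.517  0.1096]
1.32 [0.15, -1.0, 0] [0.5185 0.0996]
1.22 [0.25, -0.98, 0] [0.5209 0.0897]
1.12 [0.34, -0.95, 0] [0.5244 0.0802]
1.02 [0.44, -0.91, 0] [0.5287 0.0711]
0.92 [0.53, -0.87, 0] [0.534  0.0624]
0.82 [0.61, -0.81, 0] [0.5401 0.0544]
0.72 [0.69, -0.74, 0] [0.547  0.0469]
0.62 [0.76, -0.67, 0] [0.5545 0.0402]
0.52 [0.82, -0.59, 0] [0.5628 0.0343]
0.42 [0.88, -0.51, 0] [0.5715 0.0292]
0.32 [0.92, -0.42, 0] [0.5807 0.0251]
0.22 [0.96, -0.32, 0] [0.5903 0.0218]
0.12 [0.99, -0.23, 0] [0.6002 0.0196]
0.02 [1.0, -0.13, 0] [0.6102 0.0183]
0 [0.2, -0.01, 0] [0.6123 0.0182]
```

Request:
send_rows --delta_pos '[[-0.1,-1.5,0],[0,-1.5,0],[0,-1.4,0],[-0.2,-1,0],[0,-1,0],[0.1,-1,0],[0.1,-1,0],[0.2,-1,0],[0.3,-1,0],[0.4,-0.9,0],[0.5,-0.9,0],[0.6,-0.8,0],[0.7,-0.7,0],[0.8,-0.7,0],[0.8,-0.6,0],[0,0,0],[0,0,0]]' --angular '[[0,0,0],[0,0,0],[0,0,0],[0,0,0.1],[0,0,0.1],[0,0,0.1],[0,0,0.1],[0,0,0.1],[0,0,0.1],[0,0,0.1],[0,0,0.1],[0,0,0.1],[0,0,0.1],[0,0,0.1],[0,0,0.1],[0,0,0],[0,0,0]]' --claw '[0,0,0,0,0,0,0,0,0,0,0,0,0,0,0,0,0]'

```text
t: 32.6
tcp_pos: [0.5609, 0.0319, 0.1191]
tcp_rot: [-0.0, 0.208, 0.978, -0.0]
force: [-0.2, 0.3, 0.2]
grip_width: 0.0
```

```bash
python3 - <<'E'
from h import *
np.set_printoptions(precision=4,suppress=True)
p=grab('wrist','w20')
s=r.sense(); print(s['tcp_pos'],s['tcp_rot'],s['joint_pos'],s['force'])
q=s['tcp_rot']; print('yaw',2*np.arctan2(q[2],q[1]), 'want',np.pi+.104-.52)
q=grab('scene'); cv2.imwrite('pics/s20.png',cv2.resize(q['img'][150:345,185:375],None,fx=3,fy=3,interpolation=2))
E
```

```text
[0.5608 0.0324 0.1192] [-0.0003  0.2078  0.9782 -0.0002] [ 0.2323  0.7056 -0.5341  1.8598  0.5241  0.7205  0.5514] [-0.6546  0.5044 -0.3797]
yaw 2.7230235646040235 want 2.725592653589793
```

View pics/w20.png

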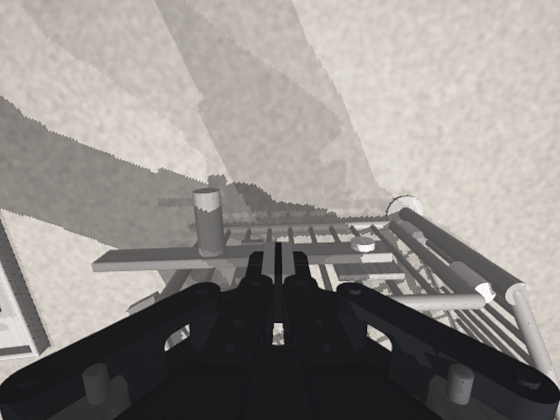

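View pics/s20.png

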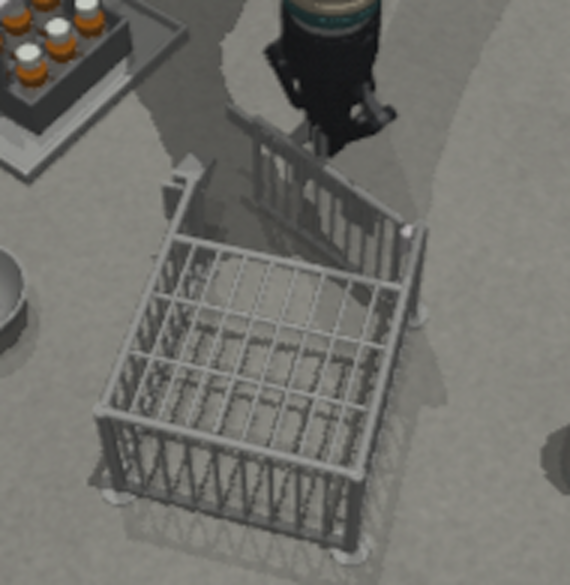

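Request:
send_rows --delta_pos '[[0.9,-0.4,0],[0.9,-0.4,0],[1,-0.3,0],[1,-0.2,0],[0.9,-0.1,0],[0.4,0,0],[0,0,0],[0,0,0],[0,0,0]]' --angular '[[0,0,0.1],[0,0,0.1],[0,0,0.1],[0,0,0.1],[0,0,0.1],[0,0,0.02],[0,0,0],[0,0,0],[0,0,0]]' --claw '[0,0,0,0,0,0,0,0,0]'

```text
t: 33.6
tcp_pos: [0.6122, 0.0196, 0.1195]
tcp_rot: [0.0, -0.052, 0.999, 0.0]
force: [-0.3, 0.2, 0.8]
grip_width: 0.0002
```

```bash
python3 - <<'E'
from h import *
np.set_printoptions(precision=4,suppress=True)
p=grab('wrist','w21')
s=r.sense(); print(s['tcp_pos'],s['tcp_rot'],s['joint_pos'],s['force'])
q=grab('scene'); cv2.imwrite('pics/s21.png',cv2.resize(q['img'][150:345,185:375],None,fx=3,fy=3,interpolation=2))
E
```

```text
[0.6123 0.0195 0.1195] [ 0.0002 -0.052   0.9986 -0.    ] [ 0.3238  0.7996 -0.6792  1.7145  0.6364  0.8603  1.0371] [-0.6788 -0.1809 -0.0825]
```

View pics/w21.png

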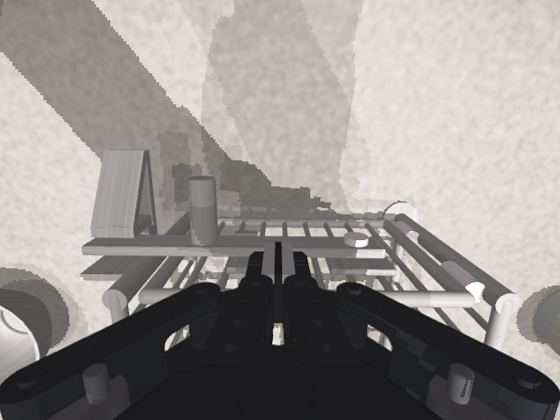

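View pics/s21.png

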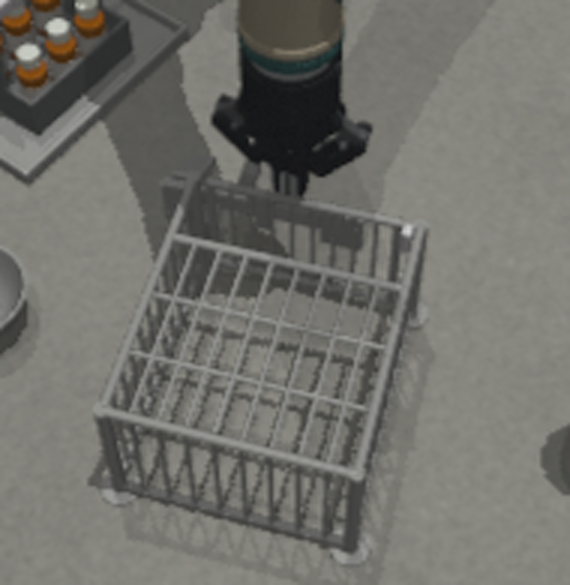

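Request:
send_rows --delta_pos '[[0.3,0,0],[0.2,0,0],[0,0,0],[0,0,0]]' --angular '[[0,0,0],[0,0,0],[0,0,0],[0,0,0]]' --claw '[0,0,0,0]'

```text
t: 34.1
tcp_pos: [0.613, 0.0191, 0.1192]
tcp_rot: [-0.004, -0.052, 0.999, -0.001]
force: [-9.8, -0.6, 8.6]
grip_width: -0.0001
```

Request:
send_rows --delta_pos '[[-1,0,0],[-2,0,0],[-2,0,0],[-2,0,2],[-2,0,3],[0,0,3],[0,0,3],[0,0,0],[0,0,0],[0,0,0],[0,0,0]]' --angular '[[0,0,0],[0,0,0],[0,0,0],[0,0,0],[0,0,0],[0,0,0],[0,0,0],[0,0,0],[0,0,0],[0,0,0],[0,0,0]]' --claw '[0,0,0,0,0,0,0,0,0,0,0]'

```text
t: 35.2
tcp_pos: [0.5268, 0.0189, 0.2282]
tcp_rot: [-0.001, -0.052, 0.999, 0.0]
force: [0.6, -0.3, 0.2]
grip_width: 0.0001
```

```bash
python3 - <<'E'
from h import *
np.set_printoptions(precision=4,suppress=True)
p=grab('wrist'); cv2.imwrite('pics/w22.png',cv2.resize(p['img'][200:320,180:420],(800,400),interpolation=2))
s=r.sense(); print(s['tcp_pos'],s['tcp_rot'],s['joint_pos'],s['force'])
H=np.array([.6178,.1193]); c,sn=np.cos(.104),np.sin(.104); R=np.array([[c,-sn],[sn,c]])
for th in (0,.1):
  for n,X in dict(free=(-.012,-.211+.083-.083,.105+.158*th),knobtip=(-.055,-.143,.095+.09*th)).items():
    print(th,n,proj(p,list(H+R@X[:2])+[X[2]]))
for t,z in (('latch_knob',.095),('gate_push',.127),('gate_hinge',.07),('latch_pivot',.095)):
    print(t,[(np.round(d['at'],1).tolist(),round(d['score'],2),atz(p,d['at'],z)) for d in r.mark_of(t,p)][:3])
q=grab('scene'); cv2.imwrite('pics/s22.png',cv2.resize(q['img'][110:345,115:375],(664,600),interpolation=2))
for t,z in (('latch_knob',.095),('carrier',.003),('flask',0),('carton',0),('dish',0)):
    print(t,[(np.round(d['at'],1).tolist(),round(d['score'],2),atz(q,d['at'],z)) for d in r.mark_of(t,q)][:1])
E
```

```text
[0.5269 0.019  0.2283] [-0.0009 -0.0521  0.9986  0.0001] [ 0.4393  0.5637 -0.8024  1.8462  0.4932  0.9447  1.0899] [ 0.5275  0.2705 -0.4134]
0 free [[156.2233 286.7915]]
0 knobtip [[224.4069 242.614 ]]
0.1 free [[149.6567 295.61  ]]
0.1 knobtip [[222.7855 246.2216]]
latch_knob [([225.4, 258.3], 0.61, array([ 0.5947, -0.0267,  0.095 ]))]
gate_push []
gate_hinge [([360.9, 279.1], 0.75, array([0.6164, 0.1214, 0.07  ]))]
latch_pivot [([315.3, 283.4], 0.85, array([0.6131, 0.0667, 0.095 ]))]
latch_knob [([266.5, 210.9], 0.72, array([ 0.5986, -0.026 ,  0.095 ]))]
carrier [([111.4, 226.4], 0.83, array([ 0.7334, -0.4363,  0.003 ]))]
flask [([384.5, 305.1], 0.87, array([0.6999, 0.3188, 0.    ]))]
carton [([426.5, 256.0], 0.93, array([0.525 , 0.3909, 0.    ]))]
dish [([178.4, 255.7], 0.9, array([ 0.7509, -0.2183,  0.    ]))]
```

View pics/w22.png

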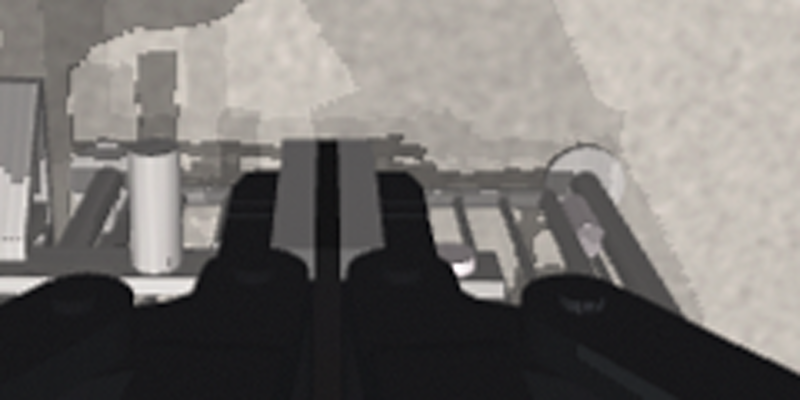

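View pics/s22.png

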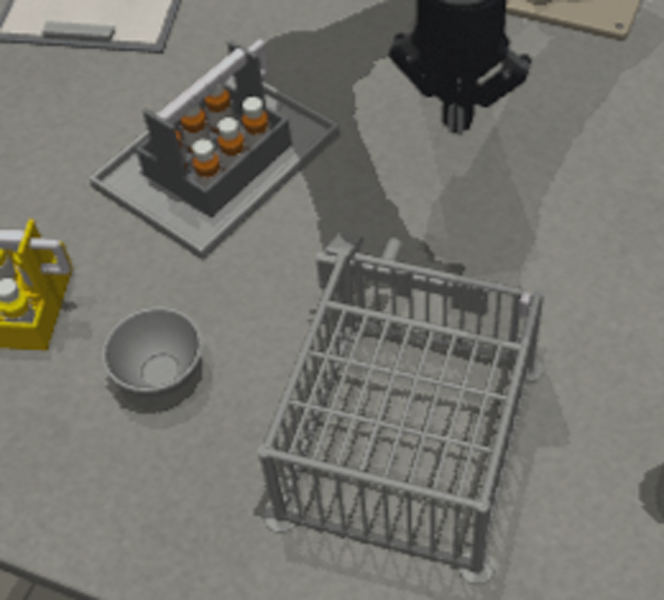

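```bash
python3 - <<'E'
from h import *
q=grab('scene')['img']; a=cv2.imread('pics/scene0.png'); t=grab('top')['img']; b=cv2.imread('pics/top0.png')
A=lambda i:cv2.resize(i[190:255,230:335],(640,396),interpolation=2)
cv2.imwrite('pics/cmp.png',cv2.resize(np.vstack([A(a),A(q)]),(485,600)))
B=lambda i:cv2.resize(i[185:225,235:335],(750,300),interpolation=2)
cv2.imwrite('pics/cmpt.png',np.vstack([B(b),B(t)]))
E
```

```text
(no output)
```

View pics/cmp.png

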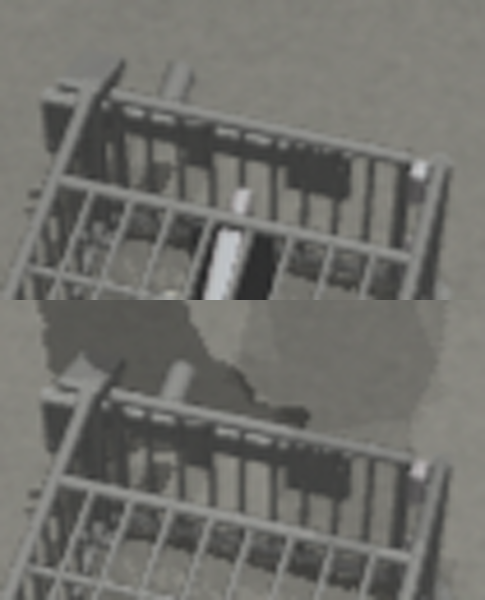

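View pics/cmpt.png

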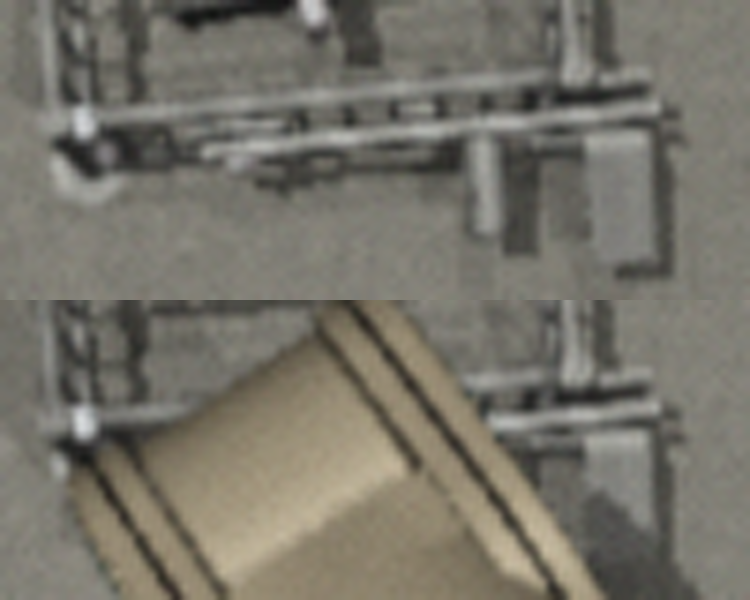

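```bash
python3 - <<'E'
from h import *
print(r.close_job())
E
```

```text
the job is handed in; nothing more can be done
None
```

I did the whole task in order and handed it in at about 35 s; closing the job gives no verdict.

**What I did**
1. **Latch:** I pinched the latch knob from above and lifted it 22 mm, about 0.25 rad, with the gate still shut.
2. **Gate open:** I swung the gate to about 1.72 rad and let go.
3. **Carrier out:** I drew the carrier out by its front pull until its origin was about 35 mm in front of the cage, standing upright. I then released it.
4. **Carrier in tray:** I took it by the top handle, carried it level with its underside about 120 mm up, set it down in the tray and released it.
5. **Gate shut:** I pushed the gate shut with closed fingers, up to a 10 N stop, and backed off.

**Last checks**
- **Gate and latch:** the gate, knob and bar end lie at the same pixels as in the first pictures, so I take the gate as shut and the bar as down in its catch.
- **Carrier:** a network reading just after the release put its origin about 3 mm from the tray centre. The last pictures show it flat in the tray.
- **Bystanders:** flask, carton and dish read within about 8 mm of the earlier readings, which is inside the networks' scatter.
- **Arm:** it is clear of everything, with wrist force near zero.

**Disagreements**
- The top and scene cameras differed by 6 mm on the tray centre, so I used the mean.
- One wrist picture taken while the arm was still settling put the handle about 10 mm off. I measured again before gripping.
- In the last scene picture the network found only the yellow look-alike when asked for the carrier, so that last check of the carrier was by eye.

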